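# Fetch the red specimen from behind the others in the rack

## Task

The red specimen is due for inspection, but it stands at the back of the white rack, boxed in by a canister, a green specimen and an iron block: set those three aside, standing on the blue mat, and only when all three are there take the red specimen and set it face up in the middle of the white disc of the inspection stage. Then put the three things back in the rack, standing as before and each on the very spot it came from. Knock nothing over and leave the two black specimens alone.

Things in the scene. Friction and masses are not known exactly. Their poses are not given: they have to be found in the camera images.
- rack: fixed white board 150 x 190 mm, 10 mm thick; aluminium wall 45 mm high along its far (+x) edge. Origin: centre of its underside; x points to the wall. Grey printed spots of 42 mm diameter at (x, y) mm: (30, 0), where the red specimen stands, its centre 33 mm from the wall; (10, 46), (10, -46), (-35, 0), where canister, green specimen and block stand in an order that changes.
- mat: fixed blue mat on the table, 120 mm along its x and 250 mm along its y, 4 mm thick; origin at the centre of its underside. Parking area: it may lie on the left or the right of the rack.
- stage_mark (a point): centre of the upper face of the inspection stage's white disc (64 mm diameter), 12 mm above the table. The stage is a fixed dark plate 100 x 100 mm, with two small screws on one side; it lies on the side of the rack that the mat does not.
- red_mount_mid (a point): centre, half-way up, of the red specimen: upright disc of 38 mm diameter, 20 mm high, with a polished metal triangle on top, 59 g or so; z is its axis. Its top is 10 mm above this point.
- can_mid (a point): centre, half-way up, of the upright canister: 54 mm high, grey body 35 mm in diameter up to 34 mm, black cap 38 mm in diameter from there to the top; z is its axis.
- green_mount_mid (a point): centre, half-way up, of the green specimen: upright disc of 30 mm diameter, 18 mm high, with a polished metal face on top; z is its axis.
- coupon_mid (a point): centre, half-way up, of the grey cast-iron block: 22 mm along its x, 30 mm along its y, 24 mm high, sawn face up.
- black_small_mid (a point): centre, half-way up, of the smaller black specimen, a disc of 25 mm diameter, 14 mm high, with a round metal face, loose on the table; leave it alone.
- black_large_mid (a point): centre, half-way up, of the larger black specimen, a disc of 30 mm diameter, 16 mm high, with a rectangular metal face, loose on the table; leave it alone.

How it is judged:
By the outcome, as a careful person would: the job done as asked, in the order asked, and still so for the second after the job is handed in, with the robot touching nothing.
It also fails if it takes over 134 s, if anything falls off the work surface, if the arm or the gripper's body presses on something with over 40 N, if the wrist force passes 120 N, or if a joint passes its speed limit or range.

## Robot

A 6-joint arm with a two-finger parallel gripper is mounted at the origin on a cart in front of the work surface, level with it; the furniture and walls round the work are solid. World frame = base frame: x ahead of the robot, y to its left, z up, the work surface at z = 0. Lengths are in m, angles in rad, forces in N, time in s.
With the tool pointing down it reaches from about 0.225 to 0.875 m from the base axis. Payload 3.4 kg.
Tool frame: the origin (TCP) lies at the very end of the fingers, on their centre line; the grasp point (between the pads) lies 19 mm behind it; z points along the fingers, y is the direction in which the jaws open and shut (so a half turn about z gives the same grasp; the last joint's range is limited). The gripper opens to 85 mm and grips with 20 to 120 N. Pads are 22 mm wide; open, the fingers measure 114 mm over their backs; the gripper's body (76 mm by 85 mm) begins 54 mm behind the grasp point. The pads swing forward as they close: fully open they stand 13 mm farther back than shut.
Start: joints at [1.167, 0.276, 1.505, -0, 1.361, -0.121], TCP at [0.16, 0.552, 0.231] pointing down, gripper open.
Joint ranges: [-2.89, 2.89], [-0.75, 2.08], [0.22, 2.7], [-1.18, 4.32], [0.11, 2.71], [-2.7, 2.7]. Speed limits (rad/s): [2.57, 2.57, 3.14, 3.14, 3.14, 3.14].

## Interface

Orientations are given as a unit quaternion [w, x, y, z].
In Python, from rig import telemetry, optics, order gives the robot as it stands.
- The arm moves only by the shell command python3 -m creep 'ROWS' [FORCE]. ROWS is a JSON object of lists of equal length, an entry for each row: "slide": the shift along the world's x, y, z normalised to -1 to 1, where 1 is 0.15 m, a list of three; "twist": the turn, a rotation vector about the world's x, y, z normalised to -1 to 1, where 1 is 360 degrees, a list of three; "fingers": the gripper's target within -1 to 1 (fully open at 1, half-way at 0, shut at -1). A call has 1 to 20 rows; each row is the pose to reach, as a shift and turn from the pose commanded when the call began, turning the shorter way round; what a row does not reach only later rows make up. A row lasts 1/10 s, in which the tool goes at most 50 mm and 8.59 degrees, less where a joint would pass 70% of its speed; a pose out of reach is approached as far as the arm can. A call with a number of a shift or a turn outside -1 to 1 is refused whole. A call with a gripper value outside its range is refused whole. The fingers move at their own pace and stop on an object; FORCE is the grip in N (left out, the last holds). Time passes only in rows, so rows that repeat a pose let the fingers close. It gives the time, the measured TCP pose, the force and the opening at its end, in the units of the state.
- telemetry.get_state(): the state, without advancing time (a new reading comes with each control period).
- optics.get_image(name): name is "scene" or "top" or "wrist"; returns a dict with "img" (480x640x3 uint8, blue, green, red), "depth" (480x640 float32, m along the optical axis (not along the pixel's ray), 0 where there is no reading), "fovy" (degrees; the focal length in pixels is half the picture's height over the tangent of half this angle, whatever the lens; pixels are square), "cx", "cy" (the principal point, pixels), "world_from_camera" (4x4, takes a point from camera to world coordinates). Camera axes: x right, y down, z forward; pixel columns grow to the right and rows downward; lengths in m; the calibration is good to about 2 mm. A picture is of the moment at which its call begins.
- order.sign_off(): hands the job in, once; it reports no verdict.
The state is a dict: "clock": time; "qpos": joint angles; "qd": joint speeds; "effort": joint torques, N m; "position": TCP position; "ee_rot": TCP orientation; "contact_force": force on the tool from outside, world axes, zero at the start; "moment": the same for the moment, N m; "width": finger opening in m.
Only numpy, scipy, OpenCV 4.12 (cv2) and the standard library are available. Lean on these libraries where they do the work, as an engineer would, in place of code of your own. Each camera call takes 0.05 s, during which the arm holds its last target.

## Working session

There is one attempt and no reset: what is moved stays moved. The work goes in short steps, Python scripts to look and compute and a shell command to move; the robot and the scene stay as the last step left them, time stands still between calls to the robot, and variables do not carry over. Pictures are saved under pics/ and viewed, and the job is handed in when it is done.

```bash
ls; mkdir -p pics; python3 - <<'E'
from rig import telemetry, optics, order
import cv2,numpy as np
s=telemetry.get_state(); print(s)
for n in ["scene","top","wrist"]:
    d=optics.get_image(n); cv2.imwrite(f"pics/{n}0.png",d["img"]); np.savez(f"pics/{n}0.npz",**d)
    print(n,d["fovy"],d["cx"],d["cy"]); print(np.round(d["world_from_camera"],4))
E
```

```text
pics
{'clock': 0.0, 'qpos': array([ 1.16698012e+00,  2.76583262e-01,  1.50612879e+00, -2.01702536e-05,
        1.36069226e+00, -1.21001209e-01]), 'qd': array([-0.00074275,  0.00146857, -0.00030716,  0.00229411,  0.00062956,
        0.00071459]), 'effort': array([ 2.88732363e-04, -4.16790104e+01, -2.45799297e+01, -2.22072958e-05,
        1.13743823e-02, -5.04108073e-06]), 'position': array([0.16026418, 0.55166671, 0.23044813]), 'ee_rot': array([-2.25454631e-04,  1.40934557e-01,  9.90018500e-01, -8.77377264e-04]), 'contact_force': array([-0.81036434,  0.13060267,  0.09210945]), 'moment': array([-0.0053863 ,  0.04694671,  0.00313671]), 'width': 0.08537927111332558}
scene 52.695346169126665 324.3157930154909 245.25760163492453
[[ 0.6719 -0.4991  0.5472  0.0255]
 [-0.7404 -0.4332  0.514  -0.4645]
 [-0.0194 -0.7505 -0.6606  0.6594]
 [ 0.      0.      0.      1.    ]]
top 46.416597749461296 326.9808585917663 241.18015424286486
[[ 0.0262 -0.9893  0.1438  0.3863]
 [-0.9996 -0.025   0.01    0.0097]
 [-0.0063 -0.1441 -0.9895  1.3458]
 [ 0.      0.      0.      1.    ]]
wrist 68.79659281779944 319.4476763135161 238.7061057475009
[[ 2.793e-01  9.191e-01  2.781e-01  8.990e-02]
 [ 9.602e-01 -2.671e-01 -8.180e-02  5.716e-01]
 [-9.000e-04  2.898e-01 -9.571e-01  3.725e-01]
 [ 0.000e+00  0.000e+00  0.000e+00  1.000e+00]]
```

View pics/scene0.png

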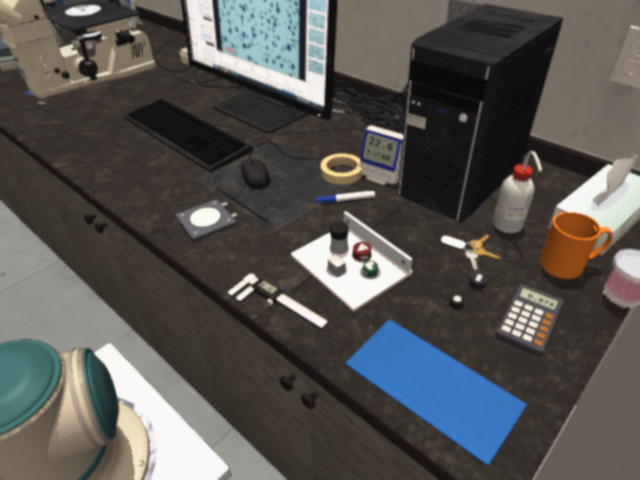

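View pics/top0.png

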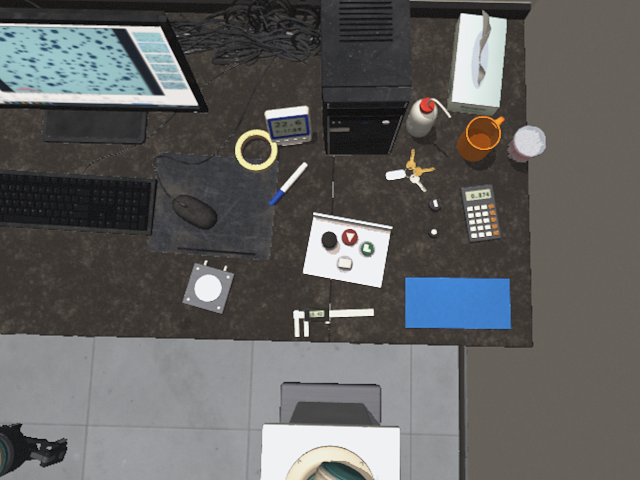

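View pics/wrist0.png

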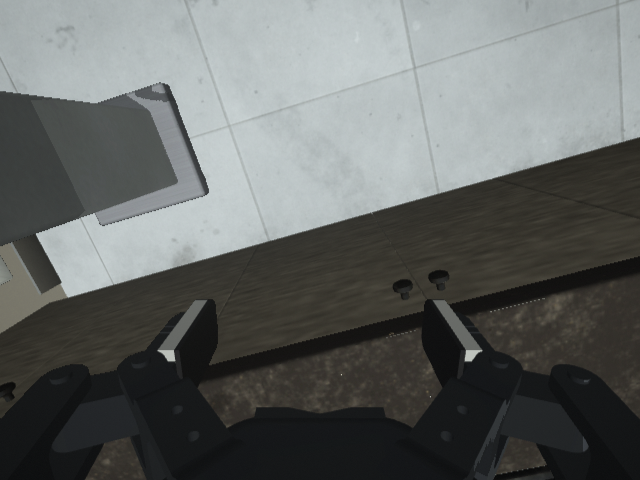

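The top view shows the rack at (348,250) with the canister (330,240), red (350,237), green (367,249) and block (345,264). The mat is at (458,303) and the stage at (208,288). Next I'll write helpers and get coarse positions.

```bash
cat > h.py <<'E'
import numpy as np, cv2
from scipy.spatial.transform import Rotation as R
def load(n): return dict(np.load(f"pics/{n}.npz"))
def snap(n,name):
    from rig import optics
    d=optics.get_image(n); cv2.imwrite(f"pics/{name}.png",d["img"]); np.savez(f"pics/{name}.npz",**d); return d
def f(d): return 240/np.tan(np.radians(float(d["fovy"]))/2)
def ray(d,uv,z):
    uv=np.atleast_2d(np.asarray(uv,float)); T=d["world_from_camera"]
    c=np.c_[(uv[:,0]-d["cx"])/f(d),(uv[:,1]-d["cy"])/f(d),np.ones(len(uv))]@T[:3,:3].T
    return T[:3,3]+c*((z-T[2,3])/c[:,2])[:,None]
def proj(d,P):
    P=np.atleast_2d(np.asarray(P,float)); T=d["world_from_camera"]; c=(P-T[:3,3])@T[:3,:3]
    return c[:,:2]/c[:,2:]*f(d)+[float(d["cx"]),float(d["cy"])]
def blobs(mask,amin=20):
    cs,_=cv2.findContours(mask.astype(np.uint8),cv2.RETR_EXTERNAL,cv2.CHAIN_APPROX_NONE)
    return sorted([c for c in cs if cv2.contourArea(c)>amin],key=cv2.contourArea,reverse=True)
def yaw():
    from rig import telemetry
    s=telemetry.get_state(); q=s["ee_rot"]; r=R.from_quat([q[1],q[2],q[3],q[0]]); return s,r
E
python3 - <<'E'
from h import *
d=load("top0"); hsv=cv2.cvtColor(d["img"],cv2.COLOR_BGR2HSV); H,S,V=cv2.split(hsv)
m=(H>95)&(H<125)&(S>150)&(V>100); c=blobs(m)[0]; r=cv2.minAreaRect(c); b=cv2.boxPoints(r); p=ray(d,b,.004); print("mat",p.round(4),p.mean(0))
m=(S<40)&(V>150); cs=[c for c in blobs(m,300)]
for c in cs[:6]:
    r=cv2.minAreaRect(c); print(r, ray(d,cv2.boxPoints(r),.01).round(4).tolist())
for n,uv,z in [("can",(329.5,240),.064),("red",(350,237),.03),("green",(367,249),.028),("block",(345,263.5),.034),("stage",(208,288),.012),("bs",(434,233),.014),("bl",(435,203),.016),("pen",(288,184),.01),("calip",(330,315),.01),("disp",(290,125),.08)]: print(n,ray(d,uv,z).round(4))
dep=d["depth"]
print(dep.shape)
E
python3 - <<'E'
import sys; sys.path.insert(0,'.')
from h import *
d=cv2.imread("pics/top0.png"); c=cv2.resize(d[190:340,170:530],None,fx=2.2,fy=2.2,interpolation=cv2.INTER_CUBIC); cv2.imwrite("pics/topcrop.png",c)
E
```

```text
mat [[ 0.3802 -0.1653  0.004 ]
 [ 0.5    -0.1661  0.004 ]
 [ 0.5033 -0.4187  0.004 ]
 [ 0.3836 -0.4147  0.004 ]] [ 0.44178766 -0.29121277  0.004     ]
((329.5052795410156, 411.79498291015625), (159.9217987060547, 138.49293518066406), 1.4688007831573486) [[0.0299, 0.1888, 0.01], [0.3399, 0.1949, 0.01], [0.3403, -0.1808, 0.01], [0.0312, -0.1742, 0.01]]
((165.6138458251953, 454.5028991699219), (162.13792419433594, 53.109561920166016), 1.450216293334961) [[0.0194, 0.5622, 0.01], [0.1359, 0.5694, 0.01], [0.137, 0.1949, 0.01], [0.0209, 0.1925, 0.01]]
((346.5179443359375, 252.0032958984375), (79.82792663574219, 57.358116149902344), 10.491477966308594) [[0.5022, 0.0808, 0.01], [0.64, 0.0599, 0.01], [0.6091, -0.1308, 0.01], [0.4723, -0.1073, 0.01]]
((98.49202728271484, 63.99176788330078), (198.28744506835938, 79.20040893554688), 0.9290392398834229) [[0.9129, 0.8568, 0.01], [1.1256, 0.8771, 0.01], [1.1283, 0.367, 0.01], [0.9162, 0.3576, 0.01]]
((479.46710205078125, 59.651771545410156), (48.39690017700195, 89.62516021728516), 5.906141757965088) [[0.9403, -0.2769, 0.01], [1.1802, -0.3018, 0.01], [1.1693, -0.4244, 0.01], [0.9301, -0.3966, 0.01]]
((434.5, 389.0), (88.0, 45.0), 90.0) [[0.3395, -0.1827, 0.01], [0.3423, -0.288, 0.01], [0.1435, -0.2866, 0.01], [0.1407, -0.1835, 0.01]]
can [[0.5755 0.0169 0.064 ]]
red [[ 0.589  -0.0315  0.03  ]]
green [[ 0.5615 -0.0724  0.028 ]]
block [[ 0.525  -0.0209  0.034 ]]
stage [[0.4604 0.3036 0.012 ]]
bs [[ 0.6063 -0.2338  0.014 ]]
bl [[ 0.6796 -0.236   0.016 ]]
pen [[0.7195 0.1223 0.01  ]]
calip [[0.4042 0.0114 0.01  ]]
disp [[0.8448 0.1169 0.08  ]]
(480, 640)
```

View pics/topcrop.png

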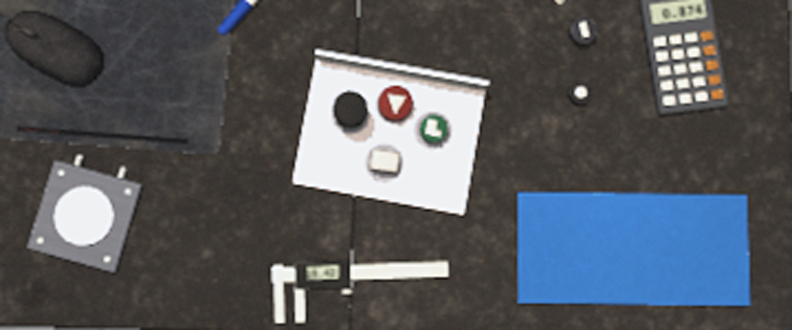

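```bash
python3 -m creep '{"slide":[[0.68,-0.96,0],[0.68,-0.96,0],[0.68,-0.96,0],[0.68,-0.96,0],[0.68,-0.96,0]],"twist":[[0,0,0.02],[0,0,0.02],[0,0,0.02],[0,0,0.02],[0,0,0.02]],"fingers":[1,1,1,1,1]}' 60
```

```text
clock: 0.65
position: [0.2638, 0.4054, 0.2312]
ee_rot: [0.0, 0.081, 0.997, -0.001]
contact_force: [0.1, 1.0, 0.7]
width: 0.0854
```

```bash
for i in 1 2 3; do :; done; python3 -m creep '{"slide":[[0.68,-0.96,0],[0.68,-0.96,0],[0.68,-0.96,0],[0.68,-0.96,0],[0.68,-0.96,0]],"twist":[[0,0,0],[0,0,0],[0,0,0],[0,0,0],[0,0,0]],"fingers":[1,1,1,1,1]}'; python3 -m creep '{"slide":[[0.68,-0.96,0],[0.68,-0.96,0],[0.68,-0.96,0],[0.68,-0.96,0],[0.68,-0.96,0]],"twist":[[0,0,0],[0,0,0],[0,0,0],[0,0,0],[0,0,0]],"fingers":[1,1,1,1,1]}';python3 -m creep '{"slide":[[0.62,-0.96,0],[0.62,-0.96,0],[0.62,-0.96,0],[0.62,-0.96,0],[0.62,-0.96,0],[0.62,-0.96,0]],"twist":[[0,0,0],[0,0,0],[0,0,0],[0,0,0],[0,0,0],[0,0,0]],"fingers":[1,1,1,1,1,1]}'
python3 -c "
from h import *
snap('wrist','w1')"
```

```text
clock: 1.15
position: [0.3661, 0.2627, 0.2312]
ee_rot: [0.0, 0.08, 0.997, -0.0]
contact_force: [-0.3, -0.9, -0.1]
width: 0.0852
clock: 1.65
position: [0.4686, 0.1193, 0.231]
ee_rot: [0.0, 0.08, 0.997, 0.0]
contact_force: [-0.3, 1.2, 0.1]
width: 0.0851
clock: 2.25
position: [0.5587, -0.0217, 0.2309]
ee_rot: [-0.001, 0.078, 0.997, 0.001]
contact_force: [-0.5, -0.3, 0.5]
width: 0.0852
```

View pics/w1.png

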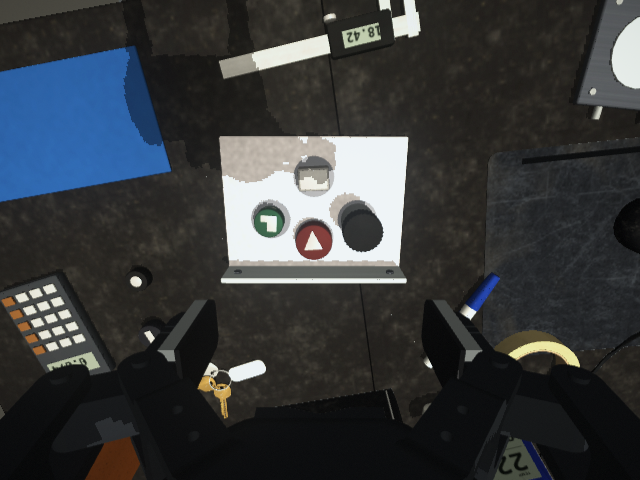

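The wrist view shows the rack front corners at (220,137) and (408,136). The block is at (314,178), green (268,219), red (314,240) and the canister cap (361,229). The rack edge is well aligned with the gripper.

```bash
python3 - <<'E'
from h import *
d=load("w1"); im=d["img"]; hsv=cv2.cvtColor(im,cv2.COLOR_BGR2HSV); H,S,V=[x.astype(int) for x in cv2.split(hsv)]
big=cv2.resize(im[120:300,200:430],None,fx=3.3,fy=3.3,interpolation=cv2.INTER_CUBIC); cv2.imwrite("pics/w1c.png",big)
roi=np.zeros(H.shape,bool); roi[125:290,210:415]=1
s,r=yaw(); print(s["position"], r.as_matrix().round(3).tolist())
red=((H<10)|(H>170))&(S>110)&roi; g=(H>50)&(H<90)&(S>70)&roi; 
def fill(m,z,n):
    c=blobs(m)[0]; h=cv2.convexHull(c); (x,y),rad=cv2.minEnclosingCircle(h); e=cv2.fitEllipse(h); print(n,"enc",(round(x,1),round(y,1),round(rad,1)),"ell",np.round(e[0],1),np.round(e[1],1),ray(d,e[0],z).round(4))
fill(red,.030,"red"); fill(g,.028,"green"); 
dk=(V<60)&roi; dk[:195]=0; dk[265:]=0; fill(dk,.064,"can")
w=(V>120)&(S<60)&roi; 
E
```

```text
[ 0.55846119 -0.02147647  0.23104976] [[-0.988, 0.155, -0.002], [0.155, 0.988, 0.002], [0.002, 0.002, -1.0]]
red enc (313.4, 242.0, 17.7) ell [313.5 241.9] [33.7 35.3] [[ 0.5909 -0.0333  0.03  ]]
green enc (268.3, 222.4, 14.4) ell [268.3 222.5] [27.8 28.7] [[ 0.5641 -0.0753  0.028 ]]
can enc (361.2, 229.9, 21.5) ell [361.5 229.9] [39.7 42.9] [[0.5761 0.0141 0.064 ]]
```

View pics/w1c.png

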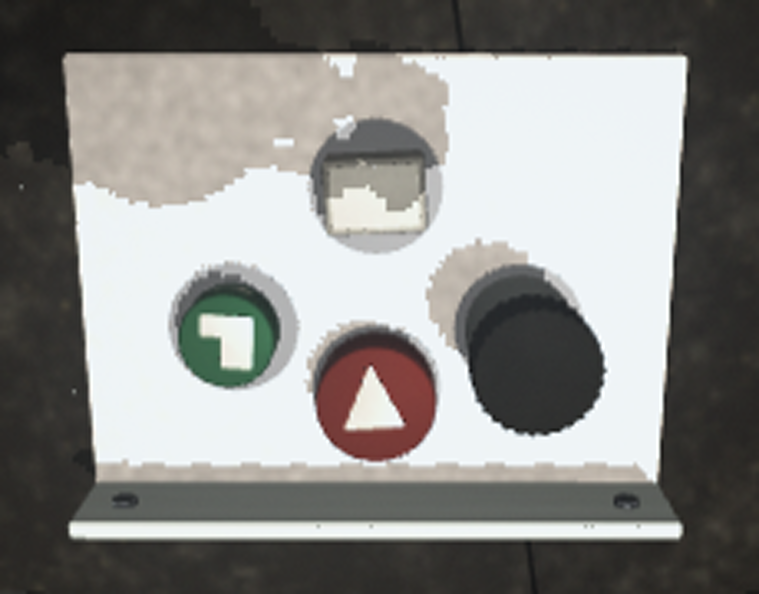

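```bash
python3 - <<'E'
from h import *
d=load("w1"); im=d["img"]; g=cv2.cvtColor(im,cv2.COLOR_BGR2GRAY)
# crop coords -> pixel : front corners at z=.01 top edge ; side edges
cr=lambda x,y:(200+(x+.5)/3.3-.5,120+(y+.5)/3.3-.5)
FL,FR=cr(63,53),cr(688,55); BL,BR=cr(96,481),cr(659,482)
P=ray(d,[FL,FR,BL,BR],.01); print(P.round(4))
y=P[1]-P[0]; print("len",np.linalg.norm(y[:2]),"yaw",np.degrees(np.arctan2(-y[0],y[1])))
y2=P[3]-P[2]; print("len",np.linalg.norm(y2[:2]),"yaw",np.degrees(np.arctan2(-y2[0],y2[1])), "depth", np.linalg.norm((P[2:]-P[:2])[:,:2],axis=1))
mid=P[:2].mean(0)
for th in (-7.5,-8.5,-9):
    t=np.radians(th);ex=np.array([np.cos(t),np.sin(t)]);ey=np.array([-ex[1],ex[0]]); c=mid[:2]+.075*ex
    print(th,"centre",c.round(4),{k:(c+a*ex+b*ey).round(4).tolist() for k,(a,b) in dict(red=(.03,0),can=(.01,.046),green=(.01,-.046),block=(-.035,0)).items()})
B=[cr(*p) for p in [(324,160),(423,157),(424,235),(331,237)]]
b=ray(d,B,.034); print(b.round(4),b.mean(0)); 
for i in range(4): v=b[(i+1)%4]-b[i]; print(np.linalg.norm(v[:2])*1e3, np.degrees(np.arctan2(v[1],v[0])))
E
```

```text
[[ 0.4733 -0.1096  0.01  ]
 [ 0.5033  0.0762  0.01  ]
 [ 0.6092 -0.1314  0.01  ]
 [ 0.6392  0.055   0.01  ]]
len 0.1881718978133251 yaw -9.155713442525867
len 0.18878463303000345 yaw -9.147319223846544 depth [0.13758993 0.13756409]
-7.5 centre [ 0.5627 -0.0265] {'red': [0.5924, -0.0304], 'can': [0.5786, 0.0178], 'green': [0.5666, -0.0734], 'block': [0.528, -0.0219]}
-8.5 centre [ 0.5625 -0.0278] {'red': [0.5922, -0.0322], 'can': [0.5792, 0.0162], 'green': [0.5656, -0.0748], 'block': [0.5279, -0.0226]}
-9 centre [ 0.5624 -0.0285] {'red': [0.592, -0.0331], 'can': [0.5795, 0.0154], 'green': [0.5651, -0.0755], 'block': [0.5278, -0.023]}
[[ 0.5148 -0.0359  0.034 ]
 [ 0.5184 -0.0075  0.034 ]
 [ 0.5408 -0.0106  0.034 ]
 [ 0.5371 -0.0377  0.034 ]] [ 0.52778947 -0.02291395  0.034     ]
28.5650685370494 82.71523430058672
22.56113678069596 -7.837499726352579
27.346003051944667 -97.76724964313917
22.352298262508157 175.28552986343854
```

```bash
python3 -m creep '{"slide":[[0.133,0.243,-0.3],[0.133,0.243,-0.6],[0.133,0.243,-0.873],[0.133,0.243,-0.873],[0.133,0.243,-0.873]],"twist":[[0,0,0],[0,0,0],[0,0,0],[0,0,0],[0,0,0]],"fingers":[1,1,1,1,1]}' 
python3 -c "
from h import *
snap('wrist','w2')
s,r=yaw();print(s['position'],r.as_matrix().round(3).tolist())"
```

```text
clock: 2.8
position: [0.5788, 0.0142, 0.101]
ee_rot: [-0.001, 0.078, 0.997, 0.0]
contact_force: [-0.1, 0.1, 0.8]
width: 0.0855
[0.58038512 0.01358344 0.10248706] [[-0.988, 0.155, 0.003], [0.155, 0.988, 0.0], [-0.003, 0.001, -1.0]]
```

View pics/w2.png

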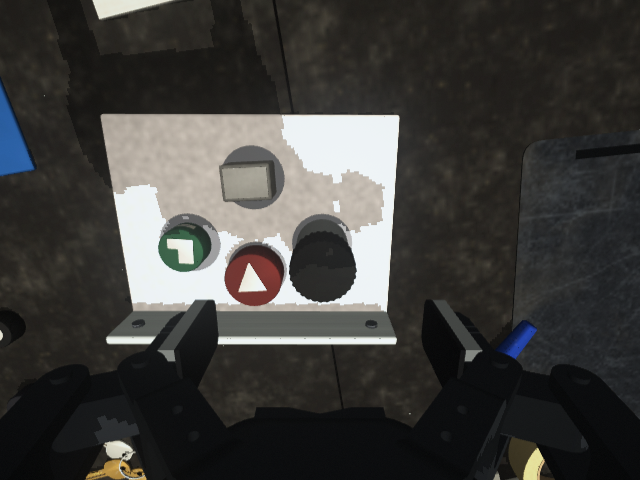

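The canister cap is at (322,267), between the fingers. I'll refine positions of all the objects from this closer view.

```bash
cat >> h.py <<'E'
def meas(d,roi=None,show=True):
    im=d["img"]; hsv=cv2.cvtColor(im,cv2.COLOR_BGR2HSV); H,S,V=[x.astype(int) for x in cv2.split(hsv)]
    return H,S,V
E
python3 - <<'E'
from h import *
d=load("w2"); H,S,V=meas(d); im=d["img"]
def circ(m,z,n):
    c=blobs(m)[0]; h=cv2.convexHull(c); e=cv2.fitEllipse(h); print(n,np.round(e[0],1),np.round(e[1],1),ray(d,e[0],z).round(4))
roi=np.zeros(H.shape,bool); roi[120:310,110:400]=1
circ((((H<10)|(H>170))&(S>110)&roi),.030,"red"); circ((H>50)&(H<90)&(S>70)&roi,.028,"green")
dk=(V<60)&roi; dk[:232]=0; dk[:,:288]=0; dk[:,360:]=0; circ(dk,.064,"can")
# projected predicted circles for candidate centres
P=lambda c,r,z:np.array([[c[0]+r*np.cos(a),c[1]+r*np.sin(a),z] for a in np.linspace(0,6.28,73)])
o=im.copy()
for c,r,z,col in [((.592,-.033),.019,.03,(255,255,0)),((.579,.0155),.019,.064,(0,255,255)),((.579,.0155),.021,.01,(255,0,255)),((.565,-.0755),.015,.028,(255,255,0)),((.565,-.0755),.021,.01,(255,0,255)),((.592,-.033),.021,.01,(255,0,255)),((.528,-.023),.021,.01,(255,0,255))]:
    cv2.polylines(o,[np.round(proj(d,P(c,r,z))*8).astype(int)],True,col,1,cv2.LINE_AA,3)
cv2.imwrite("pics/w2o.png",cv2.resize(o[100:350,90:420],None,fx=2.4,fy=2.4,interpolation=cv2.INTER_CUBIC))
E
```

```text
red [252.8 279.2] [51.4 56.6] [[ 0.5907 -0.0327  0.03  ]]
green [181.6 249.7] [41.5 47.7] [[ 0.5641 -0.0744  0.028 ]]
can [321.4 265.4] [66.7 73.7] [[0.5751 0.0151 0.064 ]]
```

View pics/w2o.png

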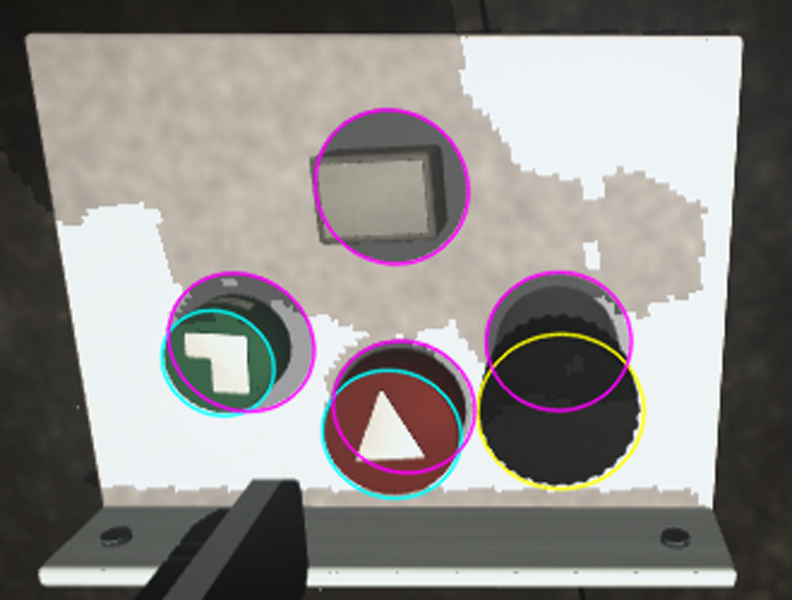

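```bash
python3 -m creep '{"slide":[[0,0,-0.2],[0,0,-0.4],[0,0,-0.447],[0,0,-0.447],[0,0,-0.447],[0,0,-0.447],[0,0,-0.447],[0,0,-0.447],[0,0,-0.447],[0,0,-0.447],[0,0,-0.447]],"twist":[[0,0,0],[0,0,0],[0,0,0],[0,0,0],[0,0,0],[0,0,0],[0,0,0],[0,0,0],[0,0,0],[0,0,0],[0,0,0]],"fingers":[1,1,1,1,-0.4,-0.4,-0.4,-0.4,-0.4,-0.4,-0.4]}' 60
python3 -c "
from h import *
snap('wrist','w3');snap('scene','s3')"
```

```text
clock: 3.95
position: [0.5804, 0.0126, 0.0348]
ee_rot: [0.001, 0.079, 0.997, 0.0]
contact_force: [-0.1, -0.2, 5.3]
width: 0.0361
```

View pics/w3.png

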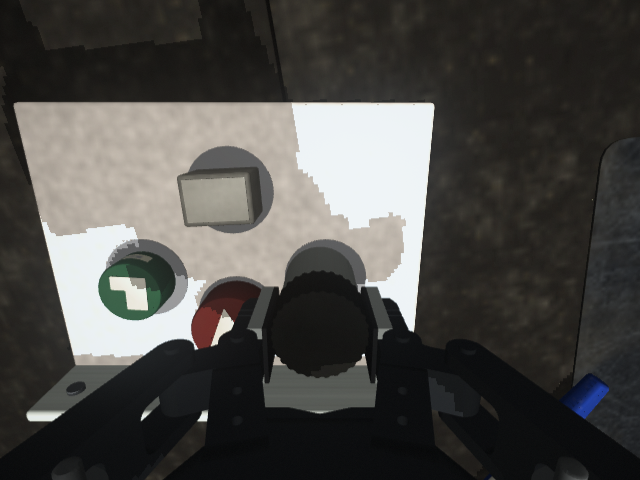

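```bash
python3 -m creep '{"slide":[[0,0,0.2],[0,0,0.45],[0,0,0.7],[0,-0.2,0.7],[-0.2,-0.5,0.7],[-0.35,-0.75,0.7],[-0.45,-0.765,0.7],[-0.45,-0.765,0.7]],"twist":[[0,0,0],[0,0,0],[0,0,0],[0,0,0],[0,0,0],[0,0,0],[0,0,0],[0,0,0]],"fingers":[-0.4,-0.4,-0.4,-0.4,-0.4,-0.4,-0.4,-0.4]}'
python3 -m creep '{"slide":[[-0.2,-0.3,0],[-0.443,-0.6,0],[-0.443,-0.765,0],[-0.443,-0.765,0],[-0.443,-0.765,0]],"twist":[[0,0,0],[0,0,0],[0,0,0],[0,0,0],[0,0,0]],"fingers":[-0.4,-0.4,-0.4,-0.4,-0.4]}'
python3 -c "
from h import *
snap('wrist','w4');snap('scene','s4')
s,r=yaw();print(s['position'],s['contact_force'],s['width'],s['qpos'],r.as_matrix().round(3).tolist())"
```

```text
clock: 4.85
position: [0.5096, -0.1025, 0.1385]
ee_rot: [-0.001, 0.08, 0.997, 0.0]
contact_force: [0.6, 0.3, -1.3]
width: 0.0362
clock: 5.35
position: [0.4465, -0.2166, 0.1385]
ee_rot: [0.001, 0.079, 0.997, 0.0]
contact_force: [0.1, 1.1, -0.4]
width: 0.0361
[ 0.44636306 -0.21559152  0.1383121 ] [-0.07508627 -0.09922337 -0.7870436 ] 0.036191753196050065 [-5.91209355e-01  2.31361275e-01  1.81619869e+00  1.20046293e-03
  1.09417299e+00 -2.00670030e+00] [[-0.988, 0.155, 0.0], [0.155, 0.988, 0.001], [-0.0, 0.001, -1.0]]
```

View pics/w4.png

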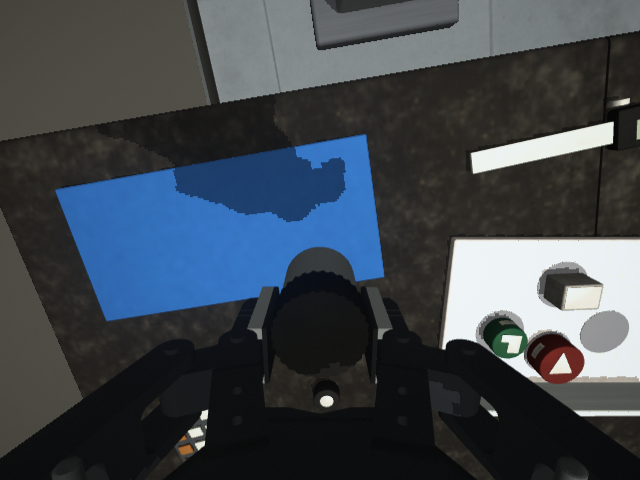

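View pics/s4.png

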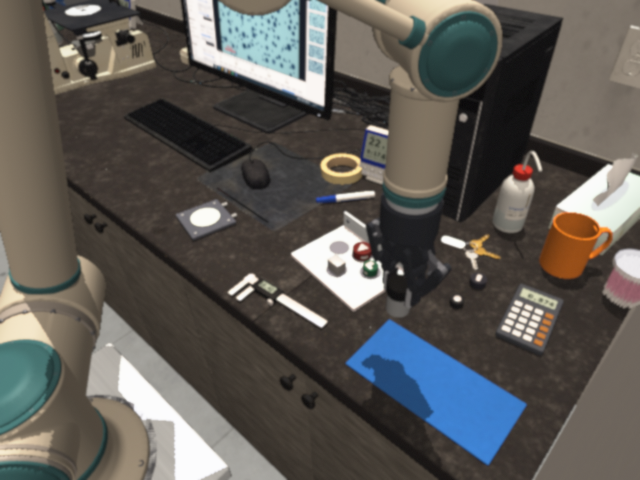

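The canister is held. The mat corners are at (368,135), (57,188), (107,321) and (384,277), and the emptied spot is at (605,331).

```bash
python3 - <<'E'
from h import *
d=load("w4"); p=ray(d,[(368,135),(57,188),(107,321),(384,277)],.004); print(p.round(4),p.mean(0).round(4))
print("spot",ray(d,(605,331),.01))
E
```

```text
[[ 0.3819 -0.1696  0.004 ]
 [ 0.3831 -0.4165  0.004 ]
 [ 0.5025 -0.4168  0.004 ]
 [ 0.4995 -0.1699  0.004 ]] [ 0.4417 -0.2932  0.004 ]
spot [[0.57851536 0.01559523 0.01      ]]
```

```bash
python3 -m creep '{"slide":[[0,0,-0.25],[0,0,-0.5],[0,0,-0.65],[0,0,-0.7],[0,0,-0.733],[0,0,-0.733],[0,0,-0.733]],"twist":[[0,0,0],[0,0,0],[0,0,0],[0,0,0],[0,0,0],[0,0,0],[0,0,0]],"fingers":[-0.4,-0.4,-0.4,-0.4,-0.4,-0.4,-0.4]}'
```

```text
clock: 6.15
position: [0.4468, -0.217, 0.0295]
ee_rot: [0.001, 0.078, 0.997, -0.001]
contact_force: [0.4, -0.2, -0.9]
width: 0.0359
```

```bash
python3 -m creep '{"slide":[[0,0,-0.007],[0,0,-0.01],[0,0,-0.01]],"twist":[[0,0,0],[0,0,0],[0,0,0]],"fingers":[-0.4,-0.4,-0.4]}'
```

```text
clock: 6.45
position: [0.4468, -0.2172, 0.0288]
ee_rot: [0.002, 0.078, 0.997, -0.001]
contact_force: [-1.1, 2.3, 10.1]
width: 0.0358
```

```bash
python3 -m creep '{"slide":[[0,0,0],[0,0,0],[0,0,0],[0,0,0.1],[0,0,0.3],[0,0,0.6],[0.1,0.2,0.7],[0.3,0.55,0.7],[0.4,0.85,0.7],[0.4,0.96,0.7],[0.4,0.96,0.7]],"twist":[[0,0,0],[0,0,0],[0,0,0],[0,0,0],[0,0,0],[0,0,0],[0,0,0],[0,0,0],[0,0,0],[0,0,0],[0,0,0]],"fingers":[0.3,0.3,0.3,0.3,0.3,0.3,1,1,1,1,1]}'
python3 -c "
from h import *
snap('wrist','w5')
s,r=yaw();print(s['position'],s['contact_force'],s['width'],r.as_matrix().round(3).tolist())"
```

```text
clock: 7.55
position: [0.5055, -0.0699, 0.1316]
ee_rot: [-0.0, 0.076, 0.997, 0.001]
contact_force: [0.1, 0.2, 0.0]
width: 0.0856
[ 0.50533976 -0.07168509  0.13163455] [-0.13144219 -0.98899337 -0.50474192] 0.0854711252992694 [[-0.988, 0.153, -0.001], [0.153, 0.988, -0.0], [0.001, -0.0, -1.0]]
```

View pics/w5.png

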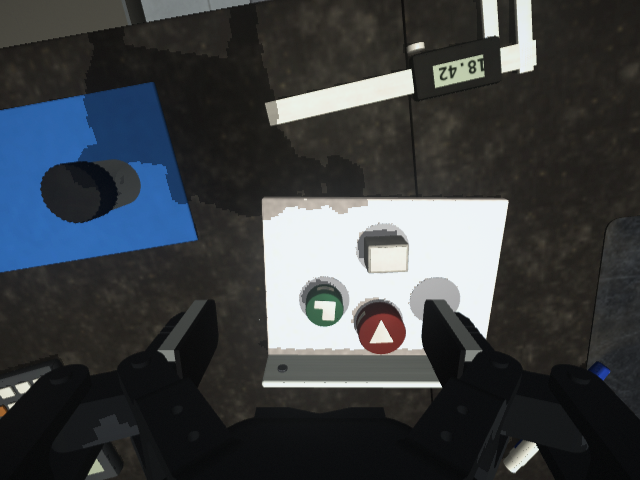

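The canister is standing on the mat at (80,190). The block top is at (388,259), so I'll measure its centre and yaw here.

```bash
python3 - <<'E'
from h import *
d=load("w5"); cv2.imwrite("pics/w5c.png",cv2.resize(d["img"][190:370,250:520],None,fx=2.9,fy=2.9,interpolation=cv2.INTER_CUBIC))
H,S,V=meas(d)
print(V[235:280:3,360:416:4])
E
```

```text
[[174 102 101 102 101 101 100  91  83  84 120 192 246 247]
 [102  64  66  66  64  64  65  66  65  65  65 164 246 246]
 [102  59  70  70  70  69  70  68  68  71  71  72 230 246]
 [102  60  72  74  73  74  77  85  99 113 120 127 167 247]
 [102  61 135 200 198 159 173 213 207 226 236 232 169 247]
 [103  61 134 238 239 240 240 239 239 239 239 239 165 246]
 [103  61 140 238 239 240 240 241 242 240 240 240 181 245]
 [102  60 147 240 240 240 241 240 240 240 239 239 206 246]
 [187  60 149 239 240 240 239 241 240 239 239 239 202 246]
 [220 111 141 239 239 239 239 239 239 239 239 239 219 246]
 [247 182 136 237 238 238 239 238 238 238 239 239 230 246]
 [247 245 134 237 237 236 238 238 238 238 238 237 228 246]
 [246 247 137 213 208 196 203 194 191 188 180 174 245 247]
 [247 247 246 243 247 244 245 246 246 246 246 245 246 246]
 [246 246 247 246 247 246 246 246 246 247 246 245 247 246]]
```

View pics/w5c.png

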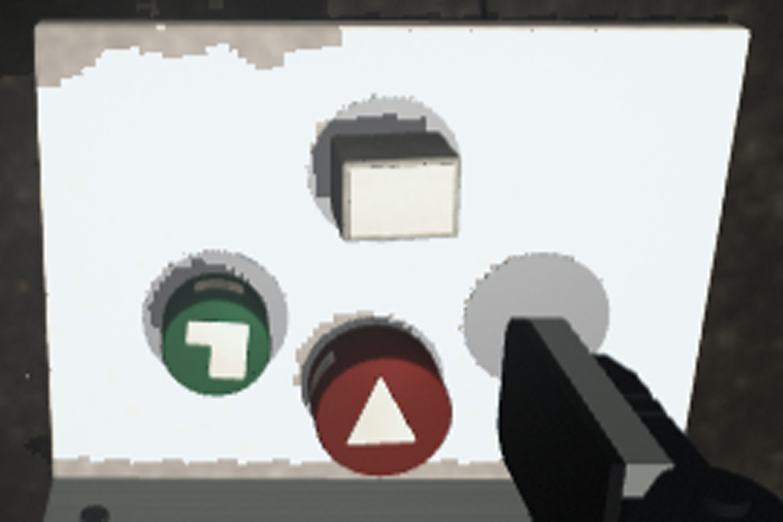

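```bash
python3 - <<'E'
from h import *
d=load("w5"); cr=lambda x,y:(250+(x+.5)/2.9-.5,190+(y+.5)/2.9-.5)
q=[cr(*p) for p in [(342,163),(459,155),(460,236),(345,240)]]; b=ray(d,q,.034); print(b.round(4).tolist(),b.mean(0).round(4))
for i in range(4): v=b[(i+1)%4]-b[i]; print(round(np.linalg.norm(v[:2])*1e3,1), np.degrees(np.arctan2(v[1],v[0])).round(1))
# spot edge extents of can spot, block spot, rack front edge
e=ray(d,[cr(35,23),cr(749,28)],.01); y=e[1]-e[0]; print("rack",np.linalg.norm(y),np.degrees(np.arctan2(y[1],y[0])))
print("canspot L,R,top",ray(d,[cr(463,318),cr(609,314),cr(536,252)],.01).round(4).tolist())
E
```

```text
[[0.5153, -0.0369, 0.034], [0.5177, -0.0081, 0.034], [0.5392, -0.0095, 0.034], [0.5358, -0.0385, 0.034]] [ 0.527  -0.0233  0.034 ]
28.9 85.3
21.6 -3.9
29.1 -96.7
20.6 175.6
rack 0.1871683224723888 80.7904846901573
canspot L,R,top [[0.5752, -0.0057, 0.01], [0.5803, 0.0357, 0.01], [0.5579, 0.0161, 0.01]]
```

```bash
python3 -m creep '{"slide":[[0.147,0.32,0],[0.147,0.32,-0.25],[0.147,0.32,-0.5],[0.147,0.32,-0.7],[0.147,0.32,-0.77],[0.147,0.32,-0.77],[0.147,0.32,-0.77],[0.147,0.32,-0.77],[0.147,0.32,-0.77],[0.147,0.32,-0.77],[0.147,0.32,-0.77],[0.147,0.32,-0.77],[0.147,0.32,-0.77]],"twist":[[0,0,0.011],[0,0,0.011],[0,0,0.011],[0,0,0.011],[0,0,0.011],[0,0,0.011],[0,0,0.011],[0,0,0.011],[0,0,0.011],[0,0,0.011],[0,0,0.011],[0,0,0.011],[0,0,0.011]],"fingers":[1,1,1,1,1,1,-0.6,-0.6,-0.6,-0.6,-0.6,-0.6,-0.6]}'
python3 -c "
from h import *
snap('wrist','w6')
s,r=yaw();print(s['position'],s['contact_force'],s['width'],r.as_matrix().round(3).tolist())"
```

```text
clock: 8.9
position: [0.5285, -0.025, 0.0177]
ee_rot: [0.001, 0.044, 0.999, -0.0]
contact_force: [-0.1, -0.4, 6.5]
width: 0.0288
[ 0.52853217 -0.02498603  0.01776443] [-0.48998075  0.62636893  6.41561116] 0.028622690622447006 [[-0.996, 0.088, 0.003], [0.088, 0.996, -0.0], [-0.003, -0.0, -1.0]]
```

View pics/w6.png

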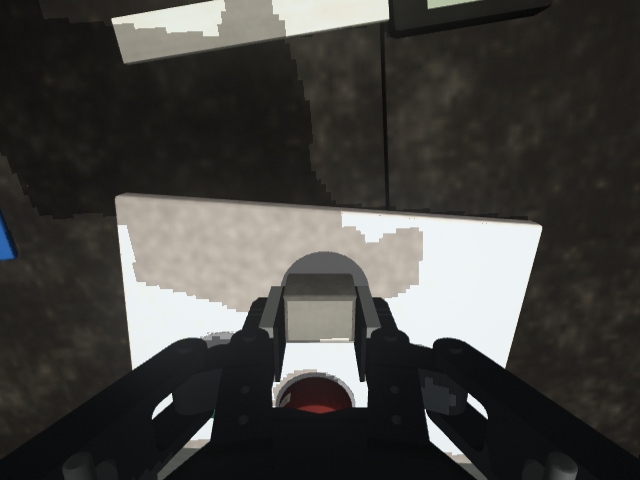

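```bash
python3 -m creep '{"slide":[[0,0,0.15],[0,0,0.4],[0,0,0.667],[-0.1,-0.2,0.667],[-0.2,-0.5,0.667],[-0.3,-0.8,0.667],[-0.3,-0.9,0.667],[-0.3,-0.9,0.667]],"twist":[[0,0,0],[0,0,0],[0,0,0],[0,0,0],[0,0,0],[0,0,0],[0,0,0],[0,0,0]],"fingers":[-0.6,-0.6,-0.6,-0.6,-0.6,-0.6,-0.6,-0.6]}'
python3 -m creep '{"slide":[[-0.15,-0.3,0],[-0.25,-0.6,0],[-0.25,-0.9,0],[-0.25,-0.9,0],[-0.25,-0.9,0]],"twist":[[0,0,0],[0,0,0],[0,0,0],[0,0,0],[0,0,0]],"fingers":[-0.6,-0.6,-0.6,-0.6,-0.6]}'
python3 -m creep '{"slide":[[0,-0.2,0],[0,-0.467,0],[0,-0.467,-0.3],[0,-0.467,-0.55],[0,-0.467,-0.65],[0,-0.467,-0.69],[0,-0.467,-0.69]],"twist":[[0,0,0],[0,0,0],[0,0,0],[0,0,0],[0,0,0],[0,0,0],[0,0,0]],"fingers":[-0.6,-0.6,-0.6,-0.6,-0.6,-0.6,-0.6]}'
python3 -c "
from h import *
snap('wrist','w7')
s,r=yaw();print(s['position'],s['contact_force'],s['width'],s['qpos'])"
```

```text
clock: 9.75
position: [0.4826, -0.1619, 0.1166]
ee_rot: [0.001, 0.046, 0.999, -0.0]
contact_force: [1.3, 0.5, -0.9]
width: 0.0287
clock: 10.25
position: [0.4454, -0.2943, 0.1161]
ee_rot: [-0.0, 0.045, 0.999, 0.001]
contact_force: [-1.0, -1.0, -0.3]
width: 0.0285
clock: 10.95
position: [0.4453, -0.3623, 0.0129]
ee_rot: [-0.001, 0.043, 0.999, 0.001]
contact_force: [0.9, -1.0, -2.2]
width: 0.0287
[ 0.44592016 -0.36320259  0.01334312] [ 1.04151557 -0.52646395 -1.14713237] 0.02880987601827634 [-8.04892341e-01  4.76662310e-01  1.79763200e+00  8.33259843e-04
  8.67521306e-01 -2.29007860e+00]
```

View pics/w7.png

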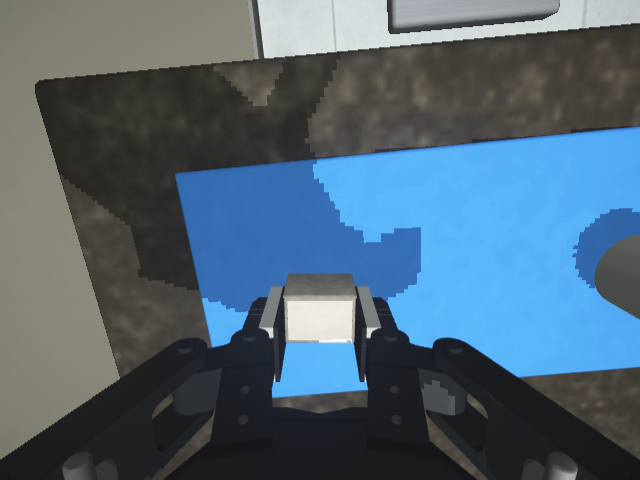

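```bash
python3 -m creep '{"slide":[[0,0,-0.008],[0,0,-0.014],[0,0,-0.014]],"twist":[[0,0,0],[0,0,0],[0,0,0]],"fingers":[-0.6,-0.6,-0.6]}'
```

```text
clock: 11.3
position: [0.4459, -0.3646, 0.0117]
ee_rot: [0.001, 0.044, 0.999, -0.0]
contact_force: [1.4, 1.6, 3.8]
width: 0.0286
```

```bash
python3 -m creep '{"slide":[[0,0,0],[0,0,0],[0,0,0],[0,0,0.1],[0,0,0.35],[0,0,0.667],[0,0.2,0.667],[0.1,0.5,0.667],[0.3,0.8,0.667],[0.4,0.95,0.667],[0.4,0.95,0.667]],"twist":[[0,0,0],[0,0,0],[0,0,0],[0,0,0],[0,0,0],[0,0,0],[0,0,-0.023],[0,0,-0.046],[0,0,-0.069],[0,0,-0.092],[0,0,-0.092]],"fingers":[0.2,0.2,0.2,0.2,0.2,0.2,0.2,0.2,0.2,0.2,0.2]}'
python3 -m creep '{"slide":[[0.1,0.3,0],[0.2,0.6,0],[0.39,0.9,0],[0.39,0.977,0],[0.39,0.977,0],[0.39,0.977,0],[0.39,0.977,0],[0.39,0.977,0],[0.39,0.977,0],[0.39,0.977,0]],"twist":[[0,0,-0.023],[0,0,-0.046],[0,0,-0.069],[0,0,-0.092],[0,0,-0.115],[0,0,-0.138],[0,0,-0.16],[0,0,-0.169],[0,0,-0.169],[0,0,-0.169]],"fingers":[0.2,0.2,0.2,0.2,0.2,0.2,0.2,0.2,0.2,0.2]}'
python3 -c "
from h import *
snap('wrist','w8')
s,r=yaw();print(s['position'],s['contact_force'],s['width'],r.as_matrix().round(3).tolist())"
```

```text
clock: 12.4
position: [0.5068, -0.219, 0.1109]
ee_rot: [0.0, 0.326, 0.945, 0.001]
contact_force: [0.6, -0.5, 0.6]
width: 0.0512
clock: 13.4
position: [0.5633, -0.0765, 0.1107]
ee_rot: [0.0, 0.76, 0.65, -0.0]
contact_force: [-1.3, 0.8, 0.3]
width: 0.0514
[ 0.56338403 -0.07643507  0.11074754] [ 0.17918301 -0.33840837 -0.42487255] 0.05149096745142589 [[0.156, 0.988, -0.0], [0.988, -0.156, -0.0], [-0.0, -0.0, -1.0]]
```

View pics/w8.png

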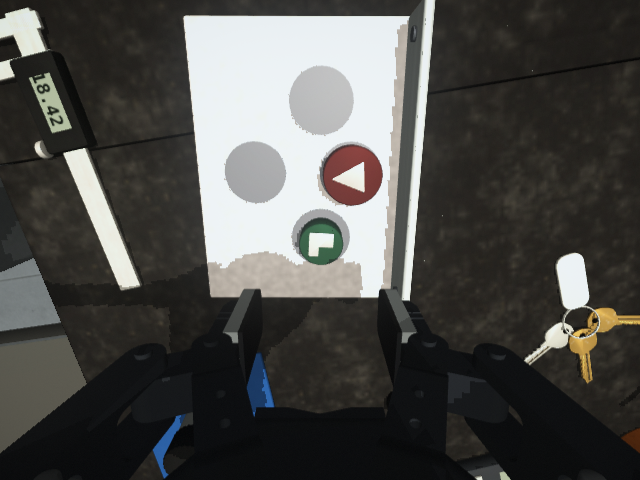

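Three spots are clear: canister (321,100), block (255,172) and green (320,238). The green specimen itself is at (321,242).

```bash
python3 - <<'E'
from h import *
d=load("w8"); H,S,V=meas(d); im=d["img"]
roi=np.zeros(H.shape,bool); roi[20:290,200:400]=1
def circ(m,z,n):
    for c in blobs(m,150)[:3]:
        h=cv2.convexHull(c); e=cv2.fitEllipse(h); print(n,np.round(e[0],1),np.round(e[1],1),ray(d,e[0],z).round(4))
circ((((H<10)|(H>170))&(S>110)&roi),.030,"red"); circ((H>50)&(H<90)&(S>70)&roi,.028,"green")
circ((S<30)&(V>140)&(V<205)&roi&(np.arange(480)[:,None]<205),.01,"spot")
g=(.5645,-.0755)
P=lambda c,r,z:np.array([[c[0]+r*np.cos(a),c[1]+r*np.sin(a),z] for a in np.linspace(0,6.28,73)])
o=im.copy()
for c,r,z,col in [((.592,-.033),.019,.03,(255,255,0)),((.579,.0155),.021,.01,(255,0,255)),(g,.015,.028,(255,255,0)),((.565,-.0755),.021,.01,(255,0,255)),((.528,-.023),.021,.01,(255,0,255))]:
    cv2.polylines(o,[np.round(proj(d,P(c,r,z))*8).astype(int)],True,col,1,cv2.LINE_AA,3)
cv2.imwrite("pics/w8o.png",cv2.resize(o[60:310,180:440],None,fx=2.4,fy=2.4,interpolation=cv2.INTER_CUBIC))
E
```

```text
red [352.4 175. ] [57.1 59. ] [[ 0.5919 -0.0328  0.03  ]]
green [320.7 242.6] [42.3 43.3] [[ 0.5652 -0.0744  0.028 ]]
spot [320.5 100.5] [64.6 69.8] [[0.5791 0.0151 0.01  ]]
spot [254.6 172. ] [60.2 63.1] [[ 0.5276 -0.0229  0.01  ]]
spot [394.6 124.7] [ 12.3 189.4] [[ 0.6251 -0.0071  0.01  ]]
```

View pics/w8o.png

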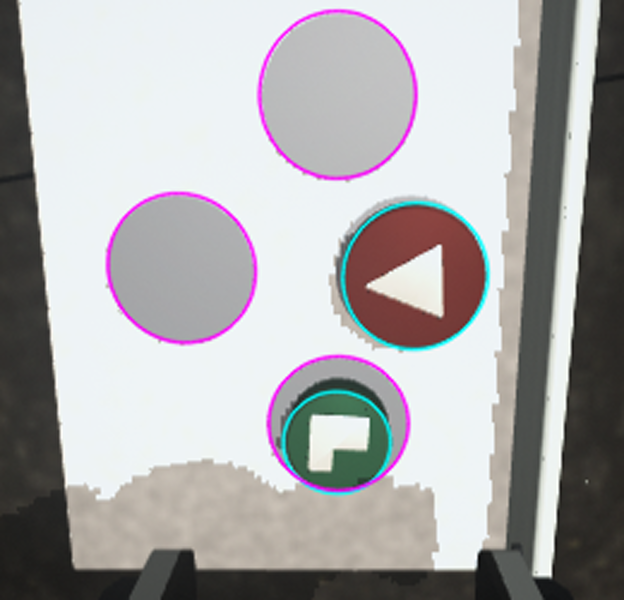

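```bash
python3 -m creep '{"slide":[[0.01,0.01,-0.2],[0.01,0.01,-0.4],[0.01,0.01,-0.6],[0.01,0.01,-0.645],[0.01,0.01,-0.645],[0.01,0.01,-0.645],[0.01,0.01,-0.645],[0.01,0.01,-0.645],[0.01,0.01,-0.645],[0.01,0.01,-0.645],[0.01,0.01,-0.645]],"twist":[[0,0,0],[0,0,0],[0,0,0],[0,0,0],[0,0,0],[0,0,0],[0,0,0],[0,0,0],[0,0,0],[0,0,0],[0,0,0]],"fingers":[0.2,0.2,0.2,0.2,0.2,-0.6,-0.6,-0.6,-0.6,-0.6,-0.6]}' 50
python3 -c "
from h import *
snap('wrist','w9')
s,r=yaw();print(s['position'],s['contact_force'],s['width'],r.as_matrix().round(3).tolist())"
```

```text
clock: 14.55
position: [0.5665, -0.0748, 0.0159]
ee_rot: [0.002, 0.76, 0.65, 0.001]
contact_force: [-0.8, 0.1, 6.1]
width: 0.0275
[ 0.56648091 -0.0747618   0.01593062] [-0.18158203  0.05936881  5.59733476] 0.027870865564909888 [[0.156, 0.988, 0.004], [0.988, -0.156, -0.001], [-0.0, 0.004, -1.0]]
```

View pics/w9.png

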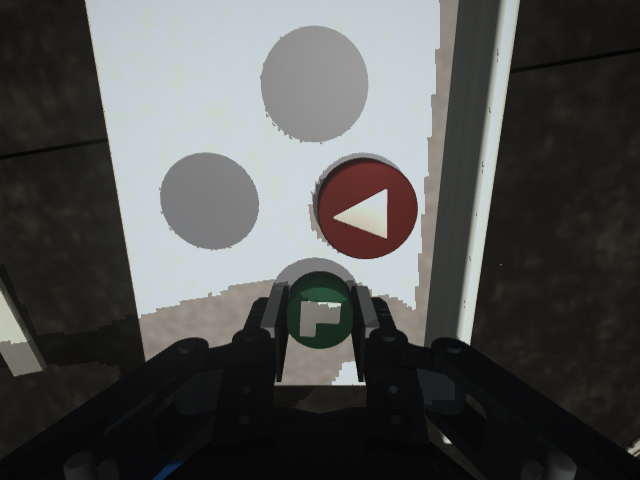

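```bash
python3 -m creep '{"slide":[[0,0,0.15],[0,0,0.4],[0,0,0.7],[0,0,0.8],[-0.15,-0.3,0.8],[-0.3,-0.6,0.8],[-0.45,-0.8,0.8],[-0.45,-0.8,0.8]],"twist":[[0,0,0],[0,0,0],[0,0,0],[0,0,0],[0,0,0],[0,0,0],[0,0,0],[0,0,0]],"fingers":[-0.6,-0.6,-0.6,-0.6,-0.6,-0.6,-0.6,-0.6]}'
python3 -m creep '{"slide":[[-0.15,-0.3,0],[-0.35,-0.64,0],[-0.35,-0.64,0],[-0.35,-0.64,-0.3],[-0.35,-0.64,-0.6],[-0.35,-0.64,-0.75],[-0.35,-0.64,-0.83],[-0.35,-0.64,-0.83],[-0.35,-0.64,-0.83]],"twist":[[0,0,0],[0,0,0],[0,0,0],[0,0,0],[0,0,0],[0,0,0],[0,0,0],[0,0,0],[0,0,0]],"fingers":[-0.6,-0.6,-0.6,-0.6,-0.6,-0.6,-0.6,-0.6,-0.6]}'
python3 -c "
from h import *
snap('wrist','w10')
s,r=yaw();print(s['position'],s['contact_force'],s['width'],s['qpos'])"
```

```text
clock: 15.4
position: [0.4949, -0.1975, 0.1345]
ee_rot: [0.0, 0.762, 0.648, -0.001]
contact_force: [0.7, -0.3, -0.5]
width: 0.0281
clock: 16.3
position: [0.4461, -0.2903, 0.0102]
ee_rot: [0.001, 0.76, 0.65, 0.0]
contact_force: [0.2, 0.5, 0.6]
width: 0.0276
[ 0.44612472 -0.29044602  0.01036474] [ 0.58778896 -0.26984331 -0.36964142] 0.027710682926747592 [-7.08057731e-01  4.31618126e-01  1.89918323e+00  4.20978038e-04
  8.08768771e-01 -5.51738820e-01]
```

View pics/w10.png

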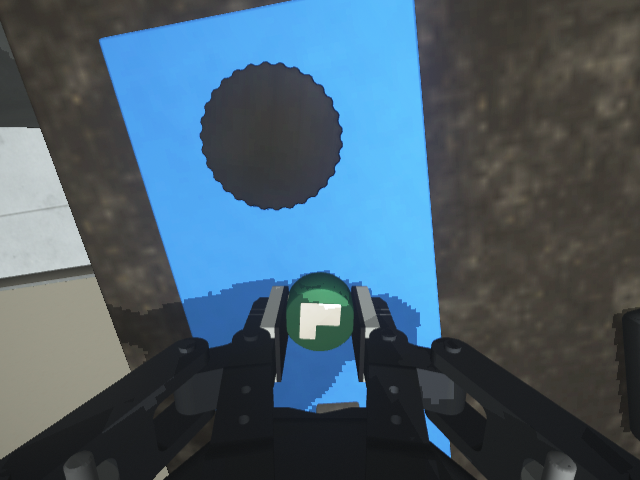

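Green is over the mat, just above it. I'll lower to contact.

```bash
python3 -m creep '{"slide":[[0,0,-0.006],[0,0,-0.009],[0,0,-0.009]],"twist":[[0,0,0],[0,0,0],[0,0,0]],"fingers":[-0.6,-0.6,-0.6]}'
```

```text
clock: 16.65
position: [0.4452, -0.2904, 0.0085]
ee_rot: [0.0, 0.76, 0.649, 0.0]
contact_force: [-0.2, -1.4, -0.5]
width: 0.0277
```

```bash
python3 -m creep '{"slide":[[0,0,-0.006],[0,0,-0.006]],"twist":[[0,0,0],[0,0,0]],"fingers":[-0.6,-0.6]}'; python3 -c "
from h import *
s,r=yaw();print(s['position'],s['contact_force'],s['width'])"
```

```text
clock: 16.85
position: [0.4452, -0.2905, 0.0077]
ee_rot: [0.0, 0.76, 0.649, 0.0]
contact_force: [-0.7, 0.0, 3.4]
width: 0.0276
[ 0.44516506 -0.29048725  0.00773862] [-0.67277564  0.03083813  3.41578749] 0.027589700496254737
```

```bash
python3 -m creep '{"slide":[[0,0,0],[0,0,0],[0,0,0],[0,0,0.1],[0,0,0.35],[0,0,0.667],[0,0,1],[0,0,1],[0,0,1]],"twist":[[0,0,0],[0,0,0],[0,0,0],[0,0,0],[0,0,0],[0,0,0],[0,0,0.023],[0,0,0.046],[0,0,0.046]],"fingers":[0.2,0.2,0.2,0.2,0.2,0.2,1,1,1]}'
python3 -m creep '{"slide":[[0.1,0.2,0],[0.3,0.5,0],[0.5,0.8,0],[0.65,0.95,0],[0.65,0.95,0],[0.65,0.95,0],[0.65,0.95,0],[0.65,0.95,0],[0.65,0.95,0],[0.65,0.95,0]],"twist":[[0,0,0.023],[0,0,0.046],[0,0,0.069],[0,0,0.092],[0,0,0.115],[0,0,0.138],[0,0,0.161],[0,0,0.184],[0,0,0.204],[0,0,0.204]],"fingers":[1,1,1,1,1,1,1,1,1,1]}'
python3 -c "
from h import *
snap('wrist','w11')
s,r=yaw();print(s['position'],s['contact_force'],s['width'],r.as_matrix().round(3).tolist())"
```

```text
clock: 17.75
position: [0.4456, -0.2909, 0.1591]
ee_rot: [0.002, 0.659, 0.752, 0.0]
contact_force: [0.1, 0.8, -0.2]
width: 0.0852
clock: 18.75
position: [0.5414, -0.1474, 0.1555]
ee_rot: [-0.002, 0.08, 0.997, 0.001]
contact_force: [0.3, -0.2, -0.2]
width: 0.0857
[ 0.54157228 -0.14746145  0.15580254] [ 0.03838584 -1.12116429  0.36852982] 0.08519188498930447 [[-0.987, 0.161, -0.003], [0.161, 0.987, 0.001], [0.003, 0.001, -1.0]]
```

View pics/w11.png

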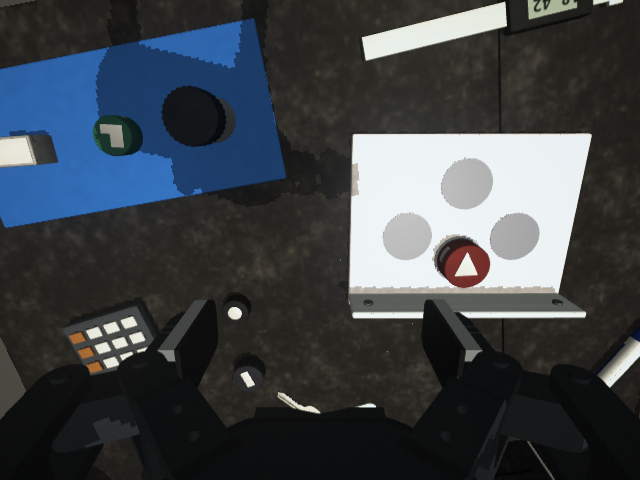

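All three stand on the mat: block at (15,150), green (115,135), canister (195,115). Only the red specimen, at (467,265), is left in the rack. Going for it now.

```bash
python3 -m creep '{"slide":[[0.2,0.4,0],[0.337,0.7,-0.1],[0.337,0.763,-0.3],[0.337,0.763,-0.433],[0.337,0.763,-0.433],[0.337,0.763,-0.433]],"twist":[[0,0,0],[0,0,0],[0,0,0],[0,0,0],[0,0,0],[0,0,0]],"fingers":[1,1,1,1,1,1]}'
python3 - <<'E'
from h import *
d=snap('wrist','w12')
s,r=yaw();print(s['position'],s['contact_force'],s['width'],r.as_matrix().round(3).tolist())
H,S,V=meas(d); m=((H<10)|(H>170))&(S>110); m[300:]=0
h=cv2.convexHull(blobs(m)[0]); e=cv2.fitEllipse(h); print(e,ray(d,e[0],.03).round(4))
t=(V>150)&(S<60); 
E
```

```text
clock: 19.4
position: [0.5928, -0.0336, 0.092]
ee_rot: [-0.001, 0.08, 0.997, -0.0]
contact_force: [0.4, -0.4, 0.5]
width: 0.0855
[ 0.59349679 -0.03397568  0.09298281] [ 1.20947518 -0.88565567 -0.15892042] 0.08536596706362744 [[-0.987, 0.159, 0.001], [0.159, 0.987, -0.0], [-0.001, -0.0, -1.0]]
((320.4461975097656, 253.93942260742188), (55.551944732666016, 59.04886245727539), 84.75678253173828) [[ 0.5911 -0.0334  0.03  ]]
```

View pics/w12.png

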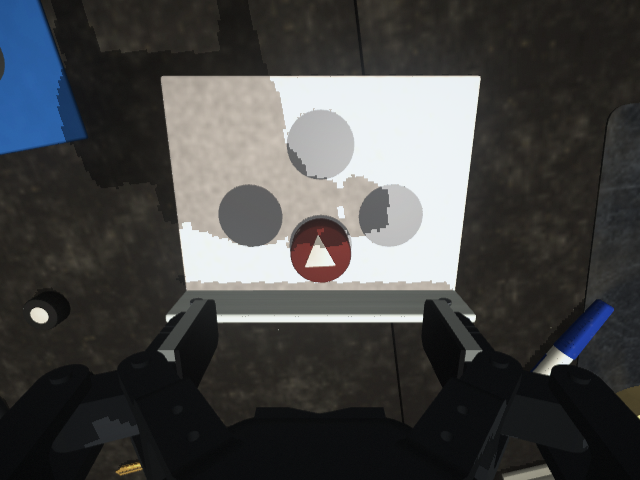

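```bash
python3 -m creep '{"slide":[[-0.008,0,-0.2],[-0.008,0,-0.4],[-0.008,0,-0.5],[-0.008,0,-0.513],[-0.008,0,-0.513],[-0.008,0,-0.513],[-0.008,0,-0.513],[-0.008,0,-0.513],[-0.008,0,-0.513],[-0.008,0,-0.513],[-0.008,0,-0.513]],"twist":[[0,0,0],[0,0,0],[0,0,0],[0,0,0],[0,0,0],[0,0,0],[0,0,0],[0,0,0],[0,0,0],[0,0,0],[0,0,0]],"fingers":[1,1,1,1,1,-0.4,-0.4,-0.4,-0.4,-0.4,-0.4]}' 40
python3 -m creep '{"slide":[[0,0,0.15],[0,0,0.4],[0,0,0.667],[0,0,0.667]],"twist":[[0,0,0],[0,0,0],[0,0,0],[0,0,0]],"fingers":[-0.4,-0.4,-0.4,-0.4]}'
python3 -c "
from h import *
snap('wrist','w13')
s,r=yaw();print(s['position'],s['contact_force'],s['width'],r.as_matrix().round(3).tolist())"
```

```text
clock: 20.55
position: [0.5925, -0.0335, 0.0167]
ee_rot: [0.001, 0.078, 0.997, -0.0]
contact_force: [-0.9, 0.5, 5.9]
width: 0.0363
clock: 20.95
position: [0.5959, -0.034, 0.1213]
ee_rot: [0.006, 0.078, 0.997, -0.0]
contact_force: [-0.2, -0.2, -1.1]
width: 0.0363
[ 0.59401644 -0.03368746  0.11860686] [-0.56362849 -0.59571201 -0.5932467 ] 0.03618338961243027 [[-0.988, 0.156, 0.007], [0.156, 0.988, -0.001], [-0.007, -0.0, -1.0]]
```

View pics/w13.png

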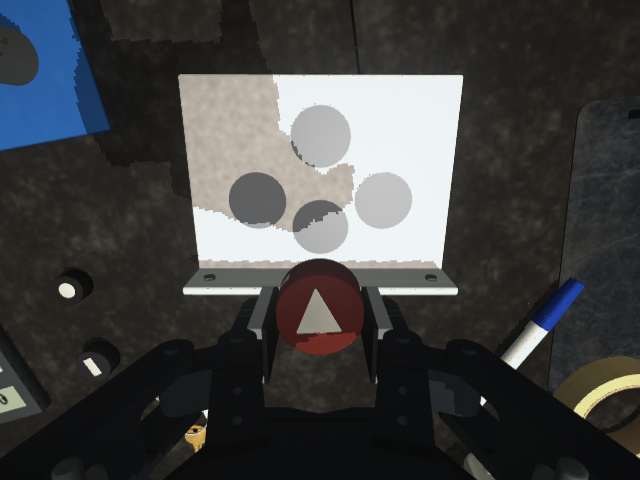

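Red is held, and all four spots are empty. Next I'll go to a viewpoint slightly beyond the stage so the disc is visible.

```bash
python3 -m creep '{"slide":[[-0.05,0.3,0.1],[-0.1,0.6,0.1],[-0.15,0.9,0.1],[-0.15,0.98,0.1],[-0.15,0.98,0.1]],"twist":[[0,0,0],[0,0,0],[0,0,0],[0,0,0],[0,0,0]],"fingers":[-0.4,-0.4,-0.4,-0.4,-0.4]}'
python3 -m creep '{"slide":[[-0.1,0.3,0],[-0.2,0.6,0],[-0.3,0.9,0],[-0.3,0.98,0],[-0.3,0.98,0]],"twist":[[0,0,0],[0,0,0],[0,0,0],[0,0,0],[0,0,0]],"fingers":[-0.4,-0.4,-0.4,-0.4,-0.4]}'
python3 -m creep '{"slide":[[0,0.2,0],[0,0.29,0],[0,0.29,0],[0,0.29,0]],"twist":[[0,0,0],[0,0,0],[0,0,0],[0,0,0]],"fingers":[-0.4,-0.4,-0.4,-0.4]}'
python3 -c "
from h import *
snap('wrist','w14')
s,r=yaw();print(s['position'],s['contact_force'],s['width'],r.as_matrix().round(3).tolist())"
```

```text
clock: 21.5
position: [0.5682, 0.1153, 0.1292]
ee_rot: [-0.001, 0.077, 0.997, -0.0]
contact_force: [0.4, -0.7, -1.1]
width: 0.0363
clock: 22.0
position: [0.5246, 0.2608, 0.1298]
ee_rot: [-0.0, 0.077, 0.997, -0.0]
contact_force: [-0.0, -0.7, -1.1]
width: 0.0364
clock: 22.4
position: [0.5247, 0.3024, 0.1301]
ee_rot: [-0.0, 0.079, 0.997, -0.001]
contact_force: [-0.5, -0.5, -0.4]
width: 0.0362
[0.52459724 0.30232643 0.13022472] [ 0.34067079  0.24217297 -1.23893744] 0.03637234974381539 [[-0.988, 0.157, -0.001], [0.157, 0.988, -0.001], [0.0, -0.002, -1.0]]
```

View pics/w14.png

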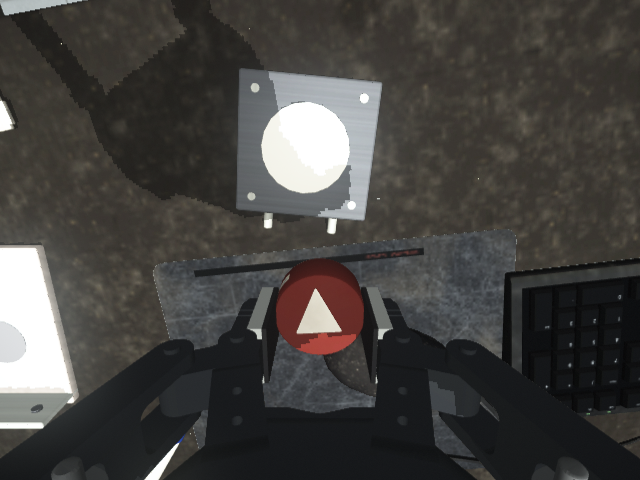

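```bash
python3 - <<'E'
from h import *
d=load('w14'); H,S,V=meas(d); m=(V>195)&(S<40); m[:95]=0;m[198:]=0;m[:,:255]=0;m[:,358:]=0
h=cv2.convexHull(blobs(m)[0]); e=cv2.fitEllipse(h); print(e,ray(d,e[0],.012).round(4))
m=((H<10)|(H>170))&(S>110); m[:250]=0
c=blobs(m)[0]; h=cv2.convexHull(c); e=cv2.fitEllipse(h); print(e,"redtop",ray(d,e[0],.1435).round(4), "bbox",cv2.boundingRect(c))
# scene-camera check of disc
d=load('top0'); H,S,V=meas(d); m=(V>190)&(S<40); m[:260]=0;m[315:]=0;m[:,:180]=0;m[:,240:]=0
e=cv2.fitEllipse(cv2.convexHull(blobs(m)[0])); print("top",e,ray(d,e[0],.012).round(4))
d=load('scene0'); H,S,V=meas(d); m=(V>190)&(S<40); m[:195]=0;m[235:]=0;m[:,:180]=0;m[:,227:]=0
e=cv2.fitEllipse(cv2.convexHull(blobs(m)[0])); print("scene",e,ray(d,e[0],.012).round(4))
E
```

```text
((309.7466125488281, 147.2955322265625), (90.6272964477539, 99.27898406982422), 96.99737548828125) [[0.4612 0.3046 0.012 ]]
((319.5749206542969, 306.98455810546875), (90.34748840332031, 96.87098693847656), 177.7649688720703) redtop [[0.5195 0.3025 0.1435]] bbox (276, 259, 88, 96)
top ((207.48548889160156, 287.7191162109375), (26.337543487548828, 27.27161407470703), 54.26595687866211) [[0.461  0.3048 0.012 ]]
scene ((204.6978302001953, 216.646484375), (17.84889793395996, 29.983049392700195), 78.83964538574219) [[0.4605 0.3002 0.012 ]]
```

```bash
python3 - <<'E'
from h import *
d=load('w14'); H,S,V=meas(d)
for t in (205,215,225):
    m=((V>t)&(S<60)).astype(np.uint8); m[:95]=0;m[198:]=0;m[:,:255]=0;m[:,353:]=0
    m=cv2.morphologyEx(m,cv2.MORPH_OPEN,np.ones((9,9)))
    c=blobs(m)[0]; e=cv2.fitEllipse(cv2.convexHull(c)); print(t,cv2.boundingRect(c),e,ray(d,e[0],.012).round(4))
print(ray(d,[(305.5,147.5),(239,70),(381,82),(366,219),(237,210)],.012).round(4))
cv2.imwrite("pics/w14c.png",cv2.resize(d["img"][60:240,220:400],None,fx=3,fy=3,interpolation=cv2.INTER_CUBIC))
E
```

```text
205 (262, 102, 88, 90) ((305.21337890625, 146.9500732421875), (87.63497924804688, 90.54149627685547), 171.8638916015625) [[0.4605 0.3014 0.012 ]]
215 (262, 102, 87, 90) ((305.2219543457031, 146.9306640625), (87.50064849853516, 90.5502700805664), 171.82891845703125) [[0.4605 0.3014 0.012 ]]
225 (262, 102, 87, 90) ((305.1690673828125, 146.89588928222656), (87.42344665527344, 90.43587493896484), 171.54855346679688) [[0.4604 0.3014 0.012 ]]
[[0.4609 0.3015 0.012 ]
 [0.4037 0.2656 0.012 ]
 [0.4263 0.3597 0.012 ]
 [0.5202 0.3382 0.012 ]
 [0.4979 0.2426 0.012 ]]
```

View pics/w14c.png

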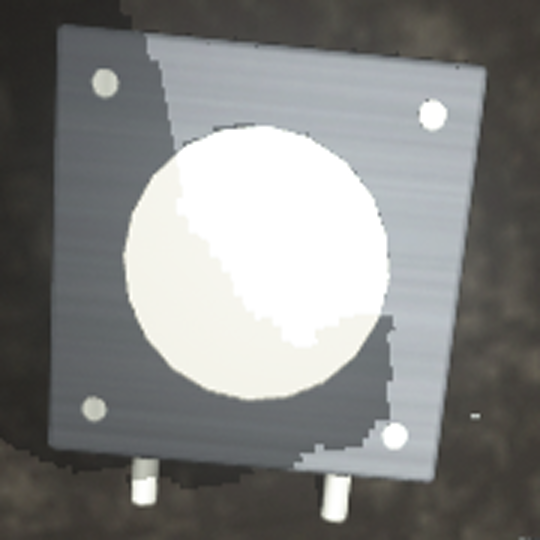

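```bash
python3 -m creep '{"slide":[[-0.3,-0.007,0],[-0.413,-0.007,0],[-0.413,-0.007,-0.2],[-0.413,-0.007,-0.45],[-0.413,-0.007,-0.65],[-0.413,-0.007,-0.7],[-0.413,-0.007,-0.733],[-0.413,-0.007,-0.733],[-0.413,-0.007,-0.733]],"twist":[[0,0,0],[0,0,0],[0,0,0],[0,0,0],[0,0,0],[0,0,0],[0,0,0],[0,0,0],[0,0,0]],"fingers":[-0.4,-0.4,-0.4,-0.4,-0.4,-0.4,-0.4,-0.4,-0.4]}'
python3 -c "
from h import *
snap('wrist','w15')
s,r=yaw();print(s['position'],s['contact_force'],s['width'],r.as_matrix().round(3).tolist())"
```

```text
clock: 23.35
position: [0.4637, 0.3033, 0.0219]
ee_rot: [0.001, 0.079, 0.997, 0.001]
contact_force: [0.4, 0.5, 0.9]
width: 0.0363
[0.46363119 0.30343712 0.02201313] [ 0.26100594 -0.32215332 -0.44251728] 0.036549256212031034 [[-0.988, 0.157, 0.003], [0.157, 0.988, 0.001], [-0.002, 0.002, -1.0]]
```

View pics/w15.png

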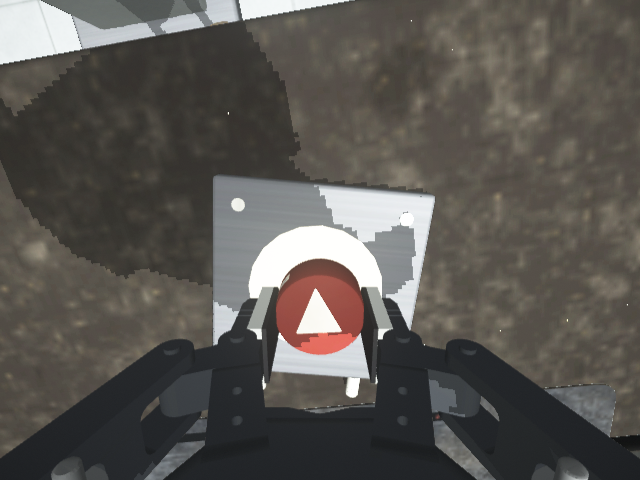

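```bash
python3 -m creep '{"slide":[[-0.008,-0.013,0],[-0.008,-0.013,-0.01],[-0.008,-0.013,-0.017],[-0.008,-0.013,-0.017]],"twist":[[0,0,0],[0,0,0],[0,0,0],[0,0,0]],"fingers":[-0.4,-0.4,-0.4,-0.4]}'
```

```text
clock: 23.8
position: [0.4613, 0.3011, 0.0187]
ee_rot: [0.0, 0.078, 0.997, 0.0]
contact_force: [-2.0, -0.2, 5.0]
width: 0.0364
```

```bash
python3 -m creep '{"slide":[[0,0,0],[0,0,0],[0,0,0],[0,0,0.1],[0,0,0.35],[0,0,0.7],[0.3,0,0.7],[0.35,0,0.7],[0.35,0,0.7]],"twist":[[0,0,0],[0,0,0],[0,0,0],[0,0,0],[0,0,0],[0,0,0],[0,0,0],[0,0,0],[0,0,0]],"fingers":[0.2,0.2,0.2,0.2,0.2,0.2,0.2,0.2,0.2]}'
python3 - <<'E'
from h import *
d=snap('wrist','w16')
s,r=yaw();print(s['position'],s['contact_force'],s['width'])
cv2.imwrite("pics/w16c.png",cv2.resize(d["img"][60:310,200:450],None,fx=2.3,fy=2.3,interpolation=cv2.INTER_CUBIC))
E
```

```text
clock: 24.7
position: [0.5149, 0.3009, 0.1227]
ee_rot: [0.0, 0.079, 0.997, 0.0]
contact_force: [-0.1, -0.3, -0.1]
width: 0.0513
[0.51301577 0.30064439 0.12197947] [-0.24536839  0.09193096 -0.29173445] 0.050822491640540236
```

View pics/w16c.png

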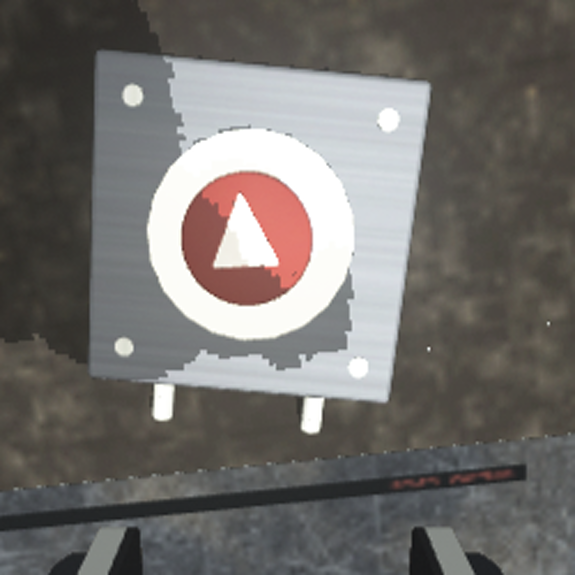

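```bash
python3 - <<'E'
from h import *
d=load('w16'); H,S,V=meas(d)
red=((H<10)|(H>170))&(S>100); red[:125]=0; red[200:]=0; red[:,:270]=0; red[:,345:]=0
c=cv2.convexHull(blobs(red)[0]); e=cv2.fitEllipse(c); print("red",e,ray(d,e[0],.032).round(4))
cr=lambda x,y:(200+(x+.5)/2.3-.5,60+(y+.5)/2.3-.5)
p=ray(d,[cr(147,234),cr(354,234),cr(252,127),cr(248,340)],.012); print("disc L R T B",p.round(4).tolist(),p.mean(0))
p=ray(d,[cr(96,50),cr(431,83),cr(387,402),cr(90,377)],.0115); print("plate",p.mean(0))
E
```

```text
red ((306.8006591796875, 163.2664031982422), (55.982112884521484, 57.124671936035156), 169.02456665039062) [[0.4602 0.3007 0.032 ]]
disc L R T B [[0.4556, 0.2698, 0.012], [0.4657, 0.3326, 0.012], [0.4302, 0.3068, 0.012], [0.4932, 0.2949, 0.012]] [0.46117137 0.30103845 0.012     ]
plate [0.46170026 0.30121608 0.0115    ]
```

The red specimen is face up at (.4602,.3007), about 1 mm from the disc centre at (.4612,.3010). Heading back to the mat now.

```bash
python3 -m creep '{"slide":[[0,-0.3,0.2],[0,-0.6,0.4],[0,-0.9,0.5],[0,-0.98,0.5],[0,-0.98,0.5]],"twist":[[0,0,0],[0,0,0],[0,0,0],[0,0,0],[0,0,0]],"fingers":[0.3,0.3,0.3,0.3,0.3]}'
python3 -m creep '{"slide":[[0,-0.3,0],[0,-0.6,0],[0,-0.9,0],[0,-0.98,0],[0,-0.98,0]],"twist":[[0,0,0],[0,0,0],[0,0,0],[0,0,0],[0,0,0]],"fingers":[0.3,0.3,0.3,0.3,0.3]}'
python3 -m creep '{"slide":[[0,-0.3,0],[0,-0.6,0],[0,-0.9,0],[0,-0.98,0],[0,-0.98,0]],"twist":[[0,0,0],[0,0,0],[0,0,0],[0,0,0],[0,0,0]],"fingers":[0.3,0.3,0.3,0.3,0.3]}'
python3 -m creep '{"slide":[[-0.1,-0.3,0],[-0.1,-0.6,0],[-0.1,-0.8,0],[-0.1,-0.8,0],[-0.1,-0.8,0]],"twist":[[0,0,0],[0,0,0],[0,0,0],[0,0,0],[0,0,0]],"fingers":[0.3,0.3,0.3,0.3,0.3]}'
python3 - <<'E'
from h import *
d=snap('wrist','w17')
s,r=yaw();print(s['position'],s['contact_force'],s['width'],r.as_matrix().round(3).tolist())
E
```

```text
clock: 25.25
position: [0.5121, 0.152, 0.1978]
ee_rot: [-0.001, 0.08, 0.997, -0.0]
contact_force: [0.0, 1.5, -0.3]
width: 0.0555
clock: 25.75
position: [0.5128, 0.0069, 0.1968]
ee_rot: [-0.001, 0.08, 0.997, 0.0]
contact_force: [-1.2, 0.0, 0.3]
width: 0.0554
clock: 26.25
position: [0.5139, -0.1393, 0.1972]
ee_rot: [-0.001, 0.079, 0.997, 0.001]
contact_force: [-0.7, 0.2, 0.2]
width: 0.0553
clock: 26.75
position: [0.4991, -0.2575, 0.1975]
ee_rot: [-0.0, 0.078, 0.997, 0.001]
contact_force: [-0.0, 0.5, 0.8]
width: 0.0557
[ 0.49899117 -0.25710729  0.19758994] [ 0.47415637 -0.39116291  0.03578419] 0.05549078540618648 [[-0.988, 0.155, -0.001], [0.155, 0.988, 0.003], [0.001, 0.003, -1.0]]
```

View pics/w17.png

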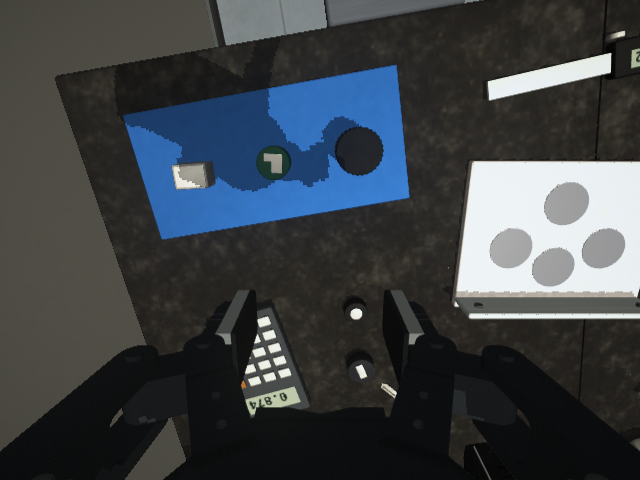

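All three stand on the mat: block (192,176), green (273,162), canister (359,150).

```bash
python3 - <<'E'
from h import *
d=load('w17'); H,S,V=meas(d); im=d["img"]
roi=np.zeros(H.shape,bool); roi[110:200,160:400]=1
def circ(m,z,n):
    c=blobs(m)[0]; h=cv2.convexHull(c); e=cv2.fitEllipse(h); print(n,np.round(e[0],1),np.round(e[1],1),ray(d,e[0],z).round(4)); return ray(d,e[0],z)[0,:2]
circ((H>50)&(H<90)&(S>70)&roi,.022,"green")
m=(V<60)&roi; m[:,:330]=0; circ(m,.058,"can")
m=(S<60)&(V>90)&roi; m[:,230:]=0; c=blobs(m)[0]; print(cv2.minAreaRect(c))
P=lambda c,r,z:np.array([[c[0]+r*np.cos(a),c[1]+r*np.sin(a),z] for a in np.linspace(0,6.28,73)])
o=cv2.resize(im[100:220,150:420],None,fx=2.9,fy=2.9,interpolation=cv2.INTER_CUBIC)
for c,r,z,col in [((.4455,-.216),.019,.058,(0,255,255)),((.4455,-.2905),.015,.022,(255,255,0))]:
    pp=(proj(d,P(c,r,z))-[150,100]+.5)*2.9-.5
    cv2.polylines(o,[np.round(pp*8).astype(int)],True,col,1,cv2.LINE_AA,3)
cv2.imwrite("pics/w17o.png",o)
E
```

```text
green [272.9 162.3] [32.7 33.4] [[ 0.4451 -0.2909  0.022 ]]
can [358.5 150.4] [47.6 48.1] [[ 0.4445 -0.2183  0.058 ]]
((189.43365478515625, 176.0044403076172), (24.279438018798828, 33.9912109375), 86.18592071533203)
```

View pics/w17o.png

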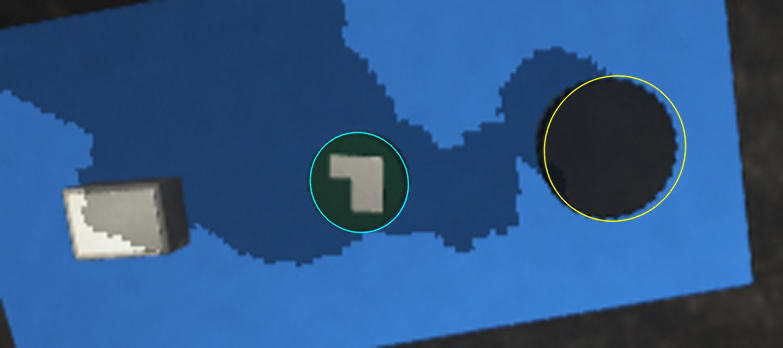

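```bash
python3 -m creep '{"slide":[[-0.357,0.267,-0.1],[-0.357,0.267,-0.4],[-0.357,0.267,-0.667],[-0.357,0.267,-0.667],[-0.357,0.267,-0.667]],"twist":[[0,0,0],[0,0,0],[0,0,0],[0,0,0],[0,0,0]],"fingers":[0.4,0.4,0.4,0.4,0.4]}'
python3 - <<'E'
from h import *
d=snap('wrist','w18')
s,r=yaw();print(s['position'],s['contact_force'],s['width'],r.as_matrix().round(3).tolist())
E
```

```text
clock: 27.3
position: [0.4458, -0.2186, 0.0985]
ee_rot: [-0.0, 0.078, 0.997, 0.0]
contact_force: [0.5, -0.6, 0.7]
width: 0.06
[ 0.44693598 -0.21973306  0.09957694] [-0.374816   -0.70448691  0.16919492] 0.05970347591920239 [[-0.988, 0.155, 0.003], [0.155, 0.988, -0.001], [-0.003, -0.001, -1.0]]
```

View pics/w18.png

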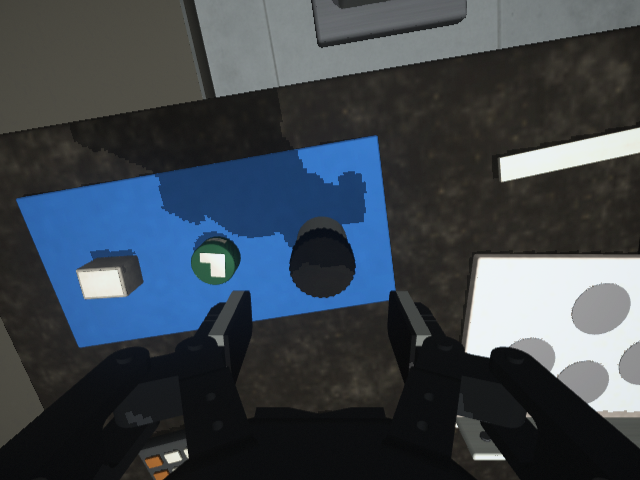

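```bash
python3 -m creep '{"slide":[[0,0.005,-0.2],[0,0.005,-0.4],[0,0.005,-0.467],[0,0.005,-0.467],[0,0.005,-0.467],[0,0.005,-0.467],[0,0.005,-0.467],[0,0.005,-0.467],[0,0.005,-0.467],[0,0.005,-0.467]],"twist":[[0,0,0],[0,0,0],[0,0,0],[0,0,0],[0,0,0],[0,0,0],[0,0,0],[0,0,0],[0,0,0],[0,0,0]],"fingers":[0.4,0.4,0.4,0.4,-0.4,-0.4,-0.4,-0.4,-0.4,-0.4]}' 60
python3 -m creep '{"slide":[[0,0,0.15],[0,0,0.4],[0,0,0.7],[0,0.2,0.7],[0.2,0.5,0.7],[0.4,0.8,0.7],[0.45,0.8,0.7],[0.45,0.8,0.7]],"twist":[[0,0,0],[0,0,0],[0,0,0],[0,0,0],[0,0,0],[0,0,0],[0,0,0],[0,0,0]],"fingers":[-0.4,-0.4,-0.4,-0.4,-0.4,-0.4,-0.4,-0.4]}'
python3 - <<'E'
from h import *
d=snap('wrist','w19')
s,r=yaw();print(s['position'],s['contact_force'],s['width'],r.as_matrix().round(3).tolist())
E
```

```text
clock: 28.35
position: [0.4468, -0.2201, 0.0299]
ee_rot: [0.002, 0.079, 0.997, -0.001]
contact_force: [0.2, 0.9, 6.0]
width: 0.0357
clock: 29.15
position: [0.5144, -0.0982, 0.1336]
ee_rot: [0.001, 0.077, 0.997, -0.0]
contact_force: [-0.5, -1.0, -1.0]
width: 0.0359
[ 0.51289173 -0.09917756  0.13321316] [-0.57640906  0.11821565 -1.2872362 ] 0.03591257538895911 [[-0.988, 0.154, 0.0], [0.154, 0.988, -0.001], [-0.0, -0.001, -1.0]]
```

View pics/w19.png

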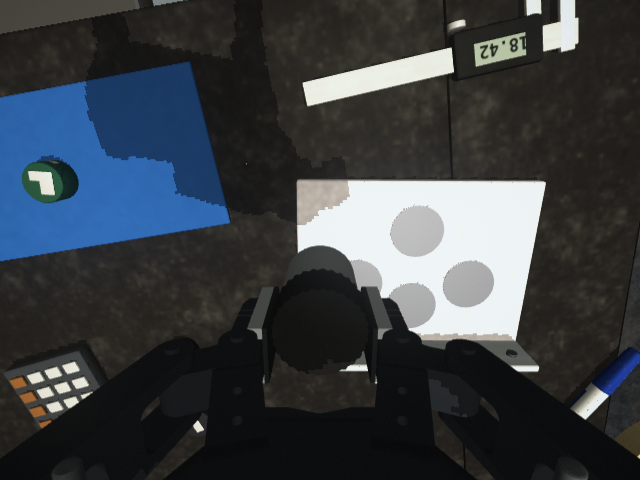

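```bash
python3 -m creep '{"slide":[[0.2,0.3,0],[0.35,0.6,0],[0.443,0.761,0],[0.443,0.761,0],[0.443,0.761,-0.2],[0.443,0.761,-0.45],[0.443,0.761,-0.6],[0.443,0.761,-0.64],[0.443,0.761,-0.64]],"twist":[[0,0,0],[0,0,0],[0,0,0],[0,0,0],[0,0,0],[0,0,0],[0,0,0],[0,0,0],[0,0,0]],"fingers":[-0.4,-0.4,-0.4,-0.4,-0.4,-0.4,-0.4,-0.4,-0.4]}'
python3 - <<'E'
from h import *
d=snap('wrist','w20')
s,r=yaw();print(s['position'],s['contact_force'],s['width'],r.as_matrix().round(3).tolist())
E
```

```text
clock: 30.1
position: [0.5776, 0.0128, 0.037]
ee_rot: [-0.001, 0.079, 0.997, -0.0]
contact_force: [-0.2, 0.8, -0.6]
width: 0.0362
[0.57847325 0.0129889  0.03736219] [ 0.10178892  0.20822493 -0.27767683] 0.03626474531565574 [[-0.987, 0.158, -0.001], [0.158, 0.987, -0.001], [0.0, -0.001, -1.0]]
```

View pics/w20.png

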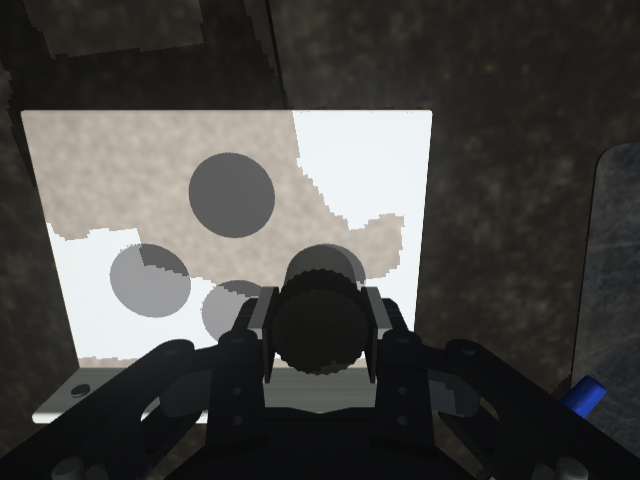

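```bash
python3 - <<'E'
from h import *
P=lambda c,r,z:np.array([[c[0]+r*np.cos(a),c[1]+r*np.sin(a),z] for a in np.linspace(0,6.28,73)])
tiles=[]
for n,cc in (("w3",(.5785,.0145)),("w20",(.5775,.0128))):
    d=load(n); o=cv2.resize(d["img"][220:400,180:460],None,fx=2,fy=2,interpolation=cv2.INTER_CUBIC)
    o=cv2.convertScaleAbs(o,alpha=1.6,beta=20)
    for c,r,z,col in [((.579,.0155),.021,.01,(255,0,255)),(cc,.0175,.01,(0,255,0))]:
        pp=(proj(d,P(c,r,z))-[180,220]+.5)*2-.5
        cv2.polylines(o,[np.round(pp*8).astype(int)],True,col,1,cv2.LINE_AA,3)
    tiles.append(o[:290])
cv2.imwrite("pics/cmp20.png",np.vstack(tiles))
E
```

```text
(no output)
```

View pics/cmp20.png

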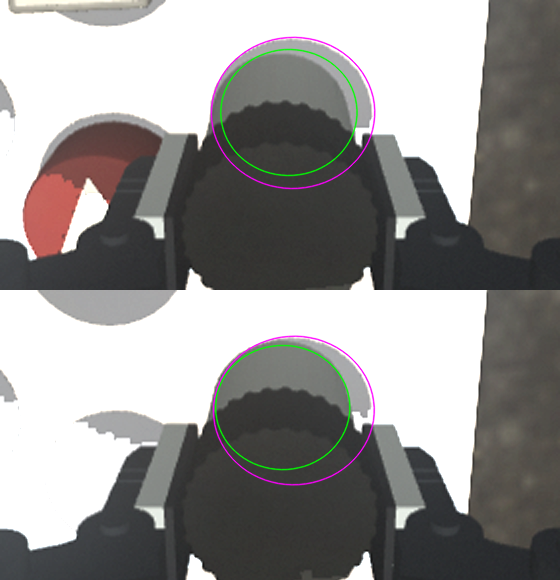

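```bash
python3 -m creep '{"slide":[[0.011,0.019,0],[0.011,0.019,0],[0.011,0.019,-0.008],[0.011,0.019,-0.014],[0.011,0.019,-0.014]],"twist":[[0,0,0],[0,0,0],[0,0,0],[0,0,0],[0,0,0]],"fingers":[-0.4,-0.4,-0.4,-0.4,-0.4]}'
python3 - <<'E'
from h import *
P=lambda c,r,z:np.array([[c[0]+r*np.cos(a),c[1]+r*np.sin(a),z] for a in np.linspace(0,6.28,73)])
d=snap('wrist','w21')
s,r=yaw();print(s['position'],s['contact_force'],s['width'])
o=cv2.resize(d["img"][220:400,180:460],None,fx=2,fy=2,interpolation=cv2.INTER_CUBIC)
o=cv2.convertScaleAbs(o,alpha=1.6,beta=20)
for c,r,z,col in [((.579,.0155),.021,.01,(255,0,255)),((.579,.0155),.0175,.01,(0,255,0))]:
        pp=(proj(d,P(c,r,z))-[180,220]+.5)*2-.5
        cv2.polylines(o,[np.round(pp*8).astype(int)],True,col,1,cv2.LINE_AA,3)
cv2.imwrite("pics/w21o.png",o)
E
```

```text
clock: 30.65
position: [0.5811, 0.0176, 0.0359]
ee_rot: [0.001, 0.078, 0.997, -0.0]
contact_force: [-1.4, -1.3, 5.9]
width: 0.0359
[0.58107071 0.01765147 0.03592357] [-1.21397963 -0.66668618  6.155999  ] 0.03598399956140357
```

View pics/w21o.png

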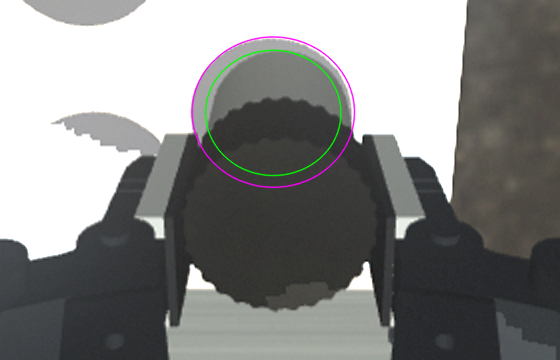

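```bash
python3 -m creep '{"slide":[[0,0,0.02],[0,-0.011,0.02],[0,-0.011,0.02],[0,-0.011,0.008],[0,-0.011,0],[0,-0.011,0]],"twist":[[0,0,0],[0,0,0],[0,0,0],[0,0,0],[0,0,0],[0,0,0]],"fingers":[-0.4,-0.4,-0.4,-0.4,-0.4,-0.4]}'
python3 - <<'E'
from h import *
P=lambda c,r,z:np.array([[c[0]+r*np.cos(a),c[1]+r*np.sin(a),z] for a in np.linspace(0,6.28,73)])
d=snap('wrist','w22')
s,r=yaw();print(s['position'],s['contact_force'],s['width'])
o=cv2.resize(d["img"][220:400,180:460],None,fx=2,fy=2,interpolation=cv2.INTER_CUBIC)
o=cv2.convertScaleAbs(o,alpha=1.6,beta=20)
for c,r,z,col in [((.579,.0155),.021,.01,(255,0,255)),((.579,.0155),.0175,.01,(0,255,0))]:
        pp=(proj(d,P(c,r,z))-[180,220]+.5)*2-.5
        cv2.polylines(o,[np.round(pp*8).astype(int)],True,col,1,cv2.LINE_AA,3)
cv2.imwrite("pics/w22o.png",o)
E
```

```text
clock: 31.3
position: [0.5809, 0.0162, 0.0359]
ee_rot: [0.0, 0.078, 0.997, -0.0]
contact_force: [-3.0, -0.0, 7.9]
width: 0.0357
[0.58084493 0.01622427 0.03590025] [-2.92485586  0.15816509  8.94212438] 0.035765131910471794
```

View pics/w22o.png

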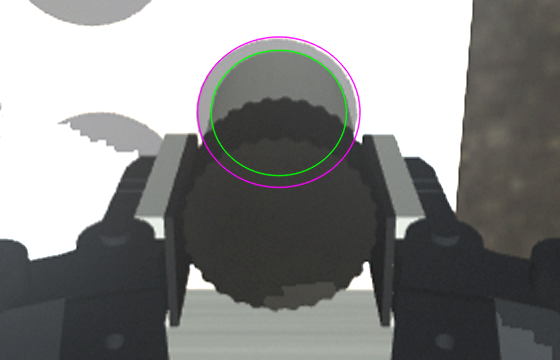

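The canister is centred on its spot. I'll release it and fetch the block.

```bash
python3 -m creep '{"slide":[[0,0,0],[0,0,0],[0,0,0],[0,0,0.1],[0,0,0.35],[0,0,0.7],[0,-0.3,0.7],[-0.2,-0.6,0.7],[-0.3,-0.9,0.7],[-0.3,-0.9,0.7]],"twist":[[0,0,0],[0,0,0],[0,0,0],[0,0,0],[0,0,0],[0,0,0],[0,0,0.011],[0,0,0.011],[0,0,0.011],[0,0,0.011]],"fingers":[0.3,0.3,0.3,0.3,0.3,0.3,0.2,0.2,0.2,0.2]}'
python3 -m creep '{"slide":[[-0.2,-0.3,0],[-0.4,-0.6,0],[-0.5,-0.9,0],[-0.5,-0.95,0],[-0.5,-0.95,0]],"twist":[[0,0,0],[0,0,0],[0,0,0],[0,0,0],[0,0,0]],"fingers":[0.2,0.2,0.2,0.2,0.2]}'
python3 -m creep '{"slide":[[-0.107,-0.3,0],[-0.107,-0.6,-0.1],[-0.107,-0.69,-0.26],[-0.107,-0.69,-0.26],[-0.107,-0.69,-0.26]],"twist":[[0,0,0],[0,0,0],[0,0,0],[0,0,0],[0,0,0]],"fingers":[0.2,0.2,0.2,0.2,0.2]}'
python3 - <<'E'
from h import *
d=snap('wrist','w23')
s,r=yaw();print(s['position'],s['contact_force'],s['width'],r.as_matrix().round(3).tolist())
E
```

```text
clock: 32.35
position: [0.5338, -0.1236, 0.1397]
ee_rot: [-0.001, 0.047, 0.999, -0.001]
contact_force: [0.3, 0.7, -0.3]
width: 0.051
clock: 32.85
position: [0.461, -0.2627, 0.1396]
ee_rot: [0.0, 0.046, 0.999, 0.0]
contact_force: [1.3, -0.2, -0.2]
width: 0.051
clock: 33.35
position: [0.4452, -0.3625, 0.1001]
ee_rot: [-0.001, 0.043, 0.999, 0.002]
contact_force: [1.1, 0.7, -0.6]
width: 0.0513
[ 0.4455413  -0.36274785  0.10092927] [ 0.77210909 -0.23699623 -0.07859081] 0.0508663110322059 [[-0.996, 0.086, -0.0], [0.086, 0.996, 0.002], [0.0, 0.002, -1.0]]
```

View pics/w23.png

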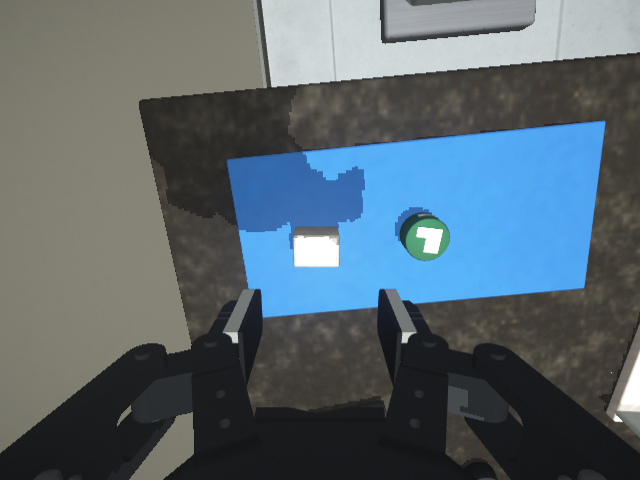

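```bash
python3 - <<'E'
from h import *
d=load("w23"); q=[(293.5,238.5),(338.5,238),(339,267),(294.5,267.5)]; b=ray(d,q,.028); print(b.round(4).tolist(), b.mean(0))
d=load("w8"); H,S,V=meas(d)
E
```

```text
[[0.4351, -0.3788, 0.028], [0.4373, -0.3501, 0.028], [0.4571, -0.3512, 0.028], [0.4549, -0.3803, 0.028]] [ 0.44610877 -0.36510749  0.028     ]
```

```bash
python3 -m creep '{"slide":[[0,-0.013,-0.2],[0,-0.013,-0.4],[0,-0.013,-0.55],[0,-0.013,-0.585],[0,-0.013,-0.585],[0,-0.013,-0.585],[0,-0.013,-0.585],[0,-0.013,-0.585],[0,-0.013,-0.585],[0,-0.013,-0.585]],"twist":[[0,0,0],[0,0,0],[0,0,0],[0,0,0],[0,0,0],[0,0,0],[0,0,0],[0,0,0],[0,0,0],[0,0,0]],"fingers":[0.2,0.2,0.2,0.2,0.2,-0.6,-0.6,-0.6,-0.6,-0.6]}' 60
python3 -m creep '{"slide":[[0,0,0.15],[0,0,0.4],[0,0,0.667],[0.1,0.2,0.667],[0.2,0.5,0.667],[0.3,0.8,0.667],[0.3,0.9,0.667],[0.3,0.9,0.667]],"twist":[[0,0,0],[0,0,0],[0,0,0],[0,0,0],[0,0,0],[0,0,0],[0,0,0],[0,0,0]],"fingers":[-0.6,-0.6,-0.6,-0.6,-0.6,-0.6,-0.6,-0.6]}'
python3 -m creep '{"slide":[[0.1,0.3,0],[0.2,0.6,0],[0.26,0.9,0],[0.26,0.96,0],[0.26,0.96,0]],"twist":[[0,0,0],[0,0,0],[0,0,0],[0,0,0],[0,0,0]],"fingers":[-0.6,-0.6,-0.6,-0.6,-0.6]}'
python3 - <<'E'
from h import *
d=snap('wrist','w24')
s,r=yaw();print(s['position'],s['contact_force'],s['width'],r.as_matrix().round(3).tolist())
E
```

```text
clock: 34.4
position: [0.446, -0.3674, 0.0151]
ee_rot: [0.002, 0.044, 0.999, -0.001]
contact_force: [0.8, 1.8, 7.6]
width: 0.0284
clock: 35.2
position: [0.4894, -0.2294, 0.1135]
ee_rot: [-0.0, 0.042, 0.999, 0.0]
contact_force: [0.8, -0.1, -0.6]
width: 0.0283
clock: 35.7
position: [0.5288, -0.0876, 0.1132]
ee_rot: [0.0, 0.043, 0.999, -0.0]
contact_force: [0.1, -0.8, -1.8]
width: 0.0284
[ 0.52882447 -0.08879252  0.11328128] [-0.48064538 -0.50617663 -1.83672378] 0.028022178352488318 [[-0.996, 0.087, 0.0], [0.087, 0.996, -0.001], [-0.0, -0.001, -1.0]]
```

View pics/w24.png

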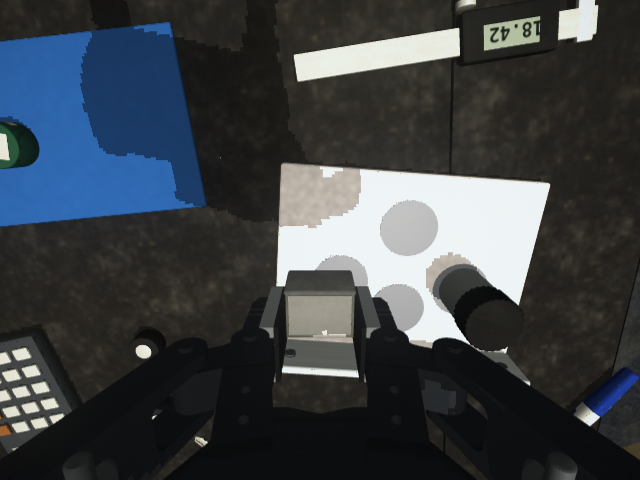

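```bash
python3 -m creep '{"slide":[[0,0.3,0],[0,0.433,0],[0,0.433,0],[0,0.433,-0.2],[0,0.433,-0.45],[0,0.433,-0.56],[0,0.433,-0.593],[0,0.433,-0.593],[0,0.433,-0.593]],"twist":[[0,0,0],[0,0,0],[0,0,0],[0,0,0],[0,0,0],[0,0,0],[0,0,0],[0,0,0],[0,0,0]],"fingers":[-0.6,-0.6,-0.6,-0.6,-0.6,-0.6,-0.6,-0.6,-0.6]}'
cat >> h.py <<'E'
def ov(d,name,circs,box=(220,400,180,460),k=2):
    P=lambda c,r,z:np.array([[c[0]+r*np.cos(a),c[1]+r*np.sin(a),z] for a in np.linspace(0,6.28,73)])
    a,b,c0,c1=box
    o=cv2.resize(d["img"][a:b,c0:c1],None,fx=k,fy=k,interpolation=cv2.INTER_CUBIC); o=cv2.convertScaleAbs(o,alpha=1.5,beta=15)
    for c,r,z,col in circs:
        pp=(proj(d,P(c,r,z))-[c0,a]+.5)*k-.5
        cv2.polylines(o,[np.round(pp*8).astype(int)],True,col,1,cv2.LINE_AA,3)
    cv2.imwrite(f"pics/{name}.png",o)
E
python3 - <<'E'
from h import *
d=snap('wrist','w25')
s,r=yaw();print(s['position'],s['contact_force'],s['width'])
ov(d,'w25o',[((.5278,-.023),.021,.01,(255,0,255))])
ov(load('w6'),'w6o',[((.5278,-.023),.021,.01,(255,0,255))])
E
```

```text
clock: 36.65
position: [0.5299, -0.0241, 0.0251]
ee_rot: [0.001, 0.045, 0.999, -0.0]
contact_force: [-0.3, 0.1, -0.9]
width: 0.0285
[ 0.53000691 -0.02378517  0.02536417] [-0.70468495  0.44527973 -0.47541311] 0.02842043180445931
```

View pics/w25o.png

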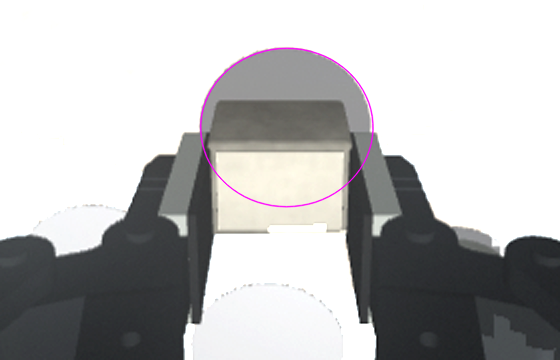

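View pics/w6o.png

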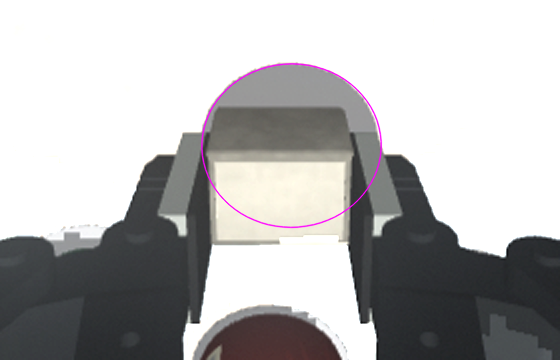

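```bash
python3 -m creep '{"slide":[[-0.011,0.01,0],[-0.011,0.01,0],[-0.011,0.01,-0.015],[-0.011,0.01,-0.025],[-0.011,0.01,-0.025]],"twist":[[0,0,0],[0,0,0],[0,0,0],[0,0,0],[0,0,0]],"fingers":[-0.6,-0.6,-0.6,-0.6,-0.6]}'
python3 - <<'E'
from h import *
d=snap('wrist','w26')
s,r=yaw();print(s['position'],s['contact_force'],s['width'])
ov(d,'w26o',[((.5278,-.023),.021,.01,(255,0,255))])
E
```

```text
clock: 37.2
position: [0.5273, -0.0212, 0.0211]
ee_rot: [0.0, 0.044, 0.999, -0.0]
contact_force: [-1.5, 0.5, 3.7]
width: 0.0282
[ 0.5272535  -0.02116382  0.02114023] [-1.222597    0.27063692  5.28735094] 0.02820530752197187
```

View pics/w26o.png

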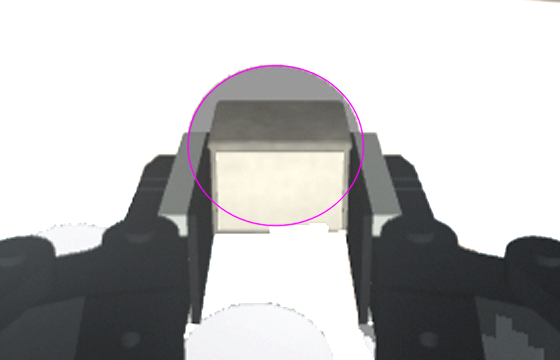

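```bash
python3 -m creep '{"slide":[[0,0,0.02],[0.008,-0.007,0.02],[0.008,-0.007,0.02],[0.008,-0.007,0.01],[0.008,-0.007,0],[0.008,-0.007,0]],"twist":[[0,0,0],[0,0,0],[0,0,0],[0,0,0],[0,0,0],[0,0,0]],"fingers":[-0.6,-0.6,-0.6,-0.6,-0.6,-0.6]}'
python3 - <<'E'
from h import *
d=snap('wrist','w27')
s,r=yaw();print(s['position'],s['contact_force'],s['width'])
ov(d,'w27o',[((.5278,-.023),.021,.01,(255,0,255))])
E
```

```text
clock: 37.85
position: [0.5283, -0.0223, 0.0211]
ee_rot: [0.0, 0.044, 0.999, 0.0]
contact_force: [-1.2, -0.6, 7.4]
width: 0.0284
[ 0.52826754 -0.02231636  0.02111378] [-2.21875627  0.51381747  6.11756345] 0.02838780606474438
```

View pics/w27o.png

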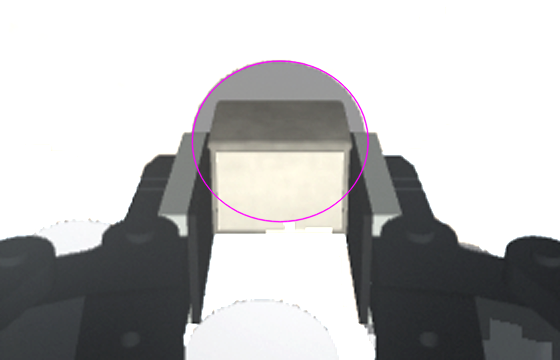

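The block is centred on its spot. Next, the green specimen.

```bash
python3 -m creep '{"slide":[[0,0,0],[0,0,0],[0,0,0],[0,0,0.1],[0,0,0.35],[0,0,0.667],[0,-0.3,0.667],[-0.1,-0.6,0.667],[-0.2,-0.9,0.667],[-0.25,-0.9,0.667]],"twist":[[0,0,0],[0,0,0],[0,0,0],[0,0,0],[0,0,0],[0,0,0],[0,0,-0.023],[0,0,-0.046],[0,0,-0.069],[0,0,-0.08]],"fingers":[0.2,0.2,0.2,0.2,0.2,0.2,0.2,0.2,0.2,0.2]}'
python3 -m creep '{"slide":[[-0.1,-0.3,0],[-0.2,-0.6,0],[-0.3,-0.887,0],[-0.3,-0.887,0],[-0.3,-0.887,0],[-0.3,-0.887,0],[-0.3,-0.887,0],[-0.3,-0.887,0],[-0.3,-0.887,0],[-0.3,-0.887,0]],"twist":[[0,0,-0.023],[0,0,-0.046],[0,0,-0.069],[0,0,-0.092],[0,0,-0.115],[0,0,-0.138],[0,0,-0.16],[0,0,-0.181],[0,0,-0.181],[0,0,-0.181]],"fingers":[0.2,0.2,0.2,0.2,0.2,0.2,0.2,0.2,0.2,0.2]}'
python3 - <<'E'
from h import *
d=snap('wrist','w28')
s,r=yaw();print(s['position'],s['contact_force'],s['width'],r.as_matrix().round(3).tolist())
H,S,V=meas(d); m=(H>50)&(H<90)&(S>70)
h=cv2.convexHull(blobs(m)[0]); e=cv2.fitEllipse(h); print(e,ray(d,e[0],.022).round(4))
E
```

```text
clock: 38.9
position: [0.4903, -0.1624, 0.1206]
ee_rot: [0.001, 0.295, 0.955, -0.001]
contact_force: [0.6, 0.6, 0.1]
width: 0.0512
clock: 39.9
position: [0.4457, -0.2903, 0.1203]
ee_rot: [-0.0, 0.76, 0.65, -0.0]
contact_force: [0.5, -0.2, 1.4]
width: 0.0511
[ 0.44573023 -0.29032415  0.12033607] [ 0.7714199  -0.12228314 -1.68789523] 0.0512061421063066 [[0.154, 0.988, -0.0], [0.988, -0.154, 0.0], [0.0, -0.0, -1.0]]
((318.7693786621094, 238.91668701171875), (40.28430938720703, 41.03423309326172), 26.48739242553711) [[ 0.4459 -0.29    0.022 ]]
```

View pics/w28.png

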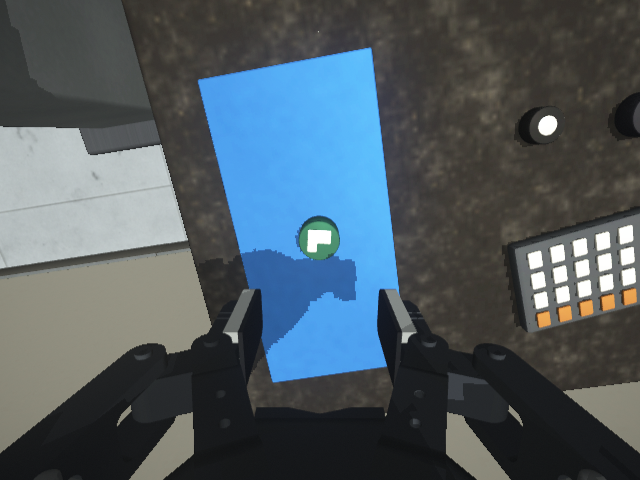

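```bash
python3 -m creep '{"slide":[[0,0,-0.25],[0,0,-0.5],[0,0,-0.7],[0,0,-0.735],[0,0,-0.735],[0,0,-0.735],[0,0,-0.735],[0,0,-0.735],[0,0,-0.735],[0,0,-0.735],[0,0,-0.735]],"twist":[[0,0,0],[0,0,0],[0,0,0],[0,0,0],[0,0,0],[0,0,0],[0,0,0],[0,0,0],[0,0,0],[0,0,0],[0,0,0]],"fingers":[0.2,0.2,0.2,0.2,0.2,-0.6,-0.6,-0.6,-0.6,-0.6,-0.6]}' 50
python3 -m creep '{"slide":[[0,0,0.15],[0,0,0.4],[0,0,0.7],[0,0,0.8],[0.15,0.3,0.8],[0.3,0.6,0.8],[0.45,0.8,0.8],[0.45,0.8,0.8]],"twist":[[0,0,0],[0,0,0],[0,0,0],[0,0,0],[0,0,0],[0,0,0],[0,0,0],[0,0,0]],"fingers":[-0.6,-0.6,-0.6,-0.6,-0.6,-0.6,-0.6,-0.6]}'
python3 -m creep '{"slide":[[0.15,0.3,0],[0.353,0.63,0],[0.353,0.63,0],[0.353,0.63,-0.3],[0.353,0.63,-0.6],[0.353,0.63,-0.73],[0.353,0.63,-0.75],[0.353,0.63,-0.75]],"twist":[[0,0,0],[0,0,0],[0,0,0],[0,0,0],[0,0,0],[0,0,0],[0,0,0],[0,0,0]],"fingers":[-0.6,-0.6,-0.6,-0.6,-0.6,-0.6,-0.6,-0.6]}'
python3 - <<'E'
from h import *
d=snap('wrist','w29')
s,r=yaw();print(s['position'],s['contact_force'],s['width'],r.as_matrix().round(3).tolist())
ov(d,'w29o',[((.565,-.0752),.021,.01,(255,0,255)),((.565,-.0752),.015,.01,(0,255,0))])
ov(load('w9'),'w9o',[((.565,-.0752),.021,.01,(255,0,255)),((.565,-.0752),.015,.01,(0,255,0))])
E
```

```text
clock: 41.05
position: [0.4471, -0.2914, 0.0121]
ee_rot: [0.002, 0.76, 0.65, 0.0]
contact_force: [-0.2, -0.6, 6.3]
width: 0.0274
clock: 41.85
position: [0.5156, -0.1669, 0.1311]
ee_rot: [0.001, 0.759, 0.651, 0.001]
contact_force: [0.3, 0.1, -1.5]
width: 0.0275
clock: 42.65
position: [0.566, -0.0767, 0.0177]
ee_rot: [-0.0, 0.761, 0.649, -0.0]
contact_force: [0.2, -0.2, -0.8]
width: 0.0275
[ 0.56676203 -0.07676164  0.01861348] [ 0.09632326  0.23934729 -0.61667908] 0.02728878545492624 [[0.157, 0.988, 0.001], [0.988, -0.157, -0.001], [-0.0, 0.002, -1.0]]
```

View pics/w29o.png

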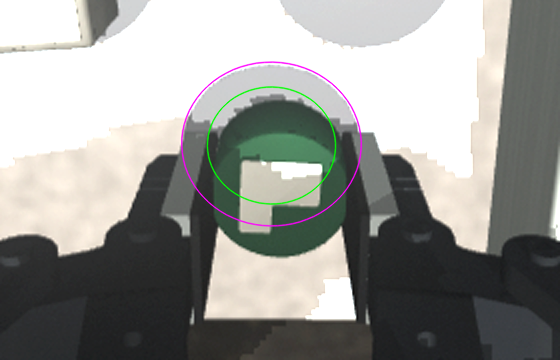

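View pics/w9o.png

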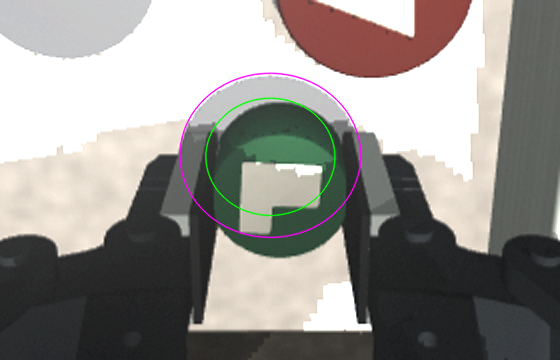

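```bash
python3 -m creep '{"slide":[[-0.011,0.003,0],[-0.011,0.003,0],[-0.011,0.003,-0.01],[-0.011,0.003,-0.015],[-0.011,0.003,-0.015]],"twist":[[0,0,0],[0,0,0],[0,0,0],[0,0,0],[0,0,0]],"fingers":[-0.6,-0.6,-0.6,-0.6,-0.6]}'
python3 - <<'E'
from h import *
d=snap('wrist','w30')
s,r=yaw();print(s['position'],s['contact_force'],s['width'])
ov(d,'w30o',[((.565,-.0752),.021,.01,(255,0,255)),((.565,-.0752),.015,.01,(0,255,0))])
E
```

```text
clock: 43.2
position: [0.5646, -0.0754, 0.0156]
ee_rot: [0.0, 0.76, 0.649, 0.0]
contact_force: [0.3, 0.3, 0.5]
width: 0.027
[ 0.56455242 -0.07536159  0.0155099 ] [-0.95689999 -1.09867138  0.26835137] 0.02731583958898847
```

View pics/w30o.png

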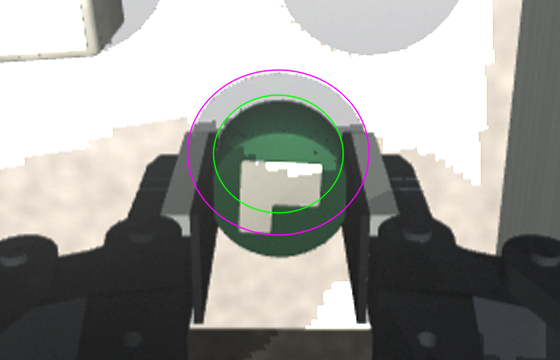

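```bash
python3 -m creep '{"slide":[[0,0,-0.007],[0,0,-0.007]],"twist":[[0,0,0],[0,0,0]],"fingers":[-0.6,-0.6]}'
python3 - <<'E'
from h import *
d=snap('wrist','w31')
s,r=yaw();print(s['position'],s['contact_force'],s['width'])
ov(d,'w31o',[((.565,-.0752),.021,.01,(255,0,255)),((.565,-.0752),.015,.01,(0,255,0))])
E
```

```text
clock: 43.45
position: [0.5647, -0.0754, 0.0145]
ee_rot: [0.0, 0.76, 0.649, 0.0]
contact_force: [0.7, 0.7, 0.7]
width: 0.0275
[ 0.56471991 -0.07539438  0.01446743] [-0.27634852  0.42618584  0.90033872] 0.027678145825695475
```

View pics/w31o.png

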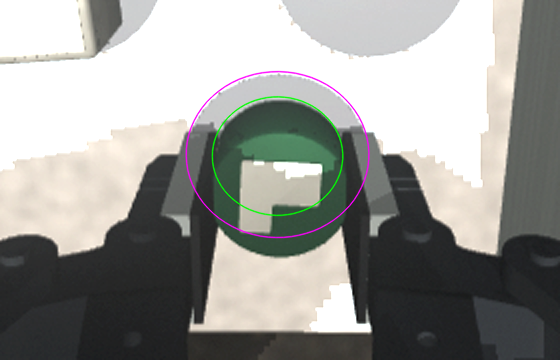

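```bash
python3 -m creep '{"slide":[[0,0,-0.006],[0,0,-0.006]],"twist":[[0,0,0],[0,0,0]],"fingers":[-0.6,-0.6]}'
python3 - <<'E'
from h import *
s,r=yaw();print(s['position'],s['contact_force'],s['width'])
E
```

```text
clock: 43.7
position: [0.5647, -0.0754, 0.0144]
ee_rot: [0.0, 0.76, 0.649, 0.0]
contact_force: [-0.9, 0.8, 7.1]
width: 0.0277
[ 0.56473765 -0.07541066  0.01444741] [-0.92125421  0.77598381  7.09061347] 0.027702806377266173
```

```bash
python3 -m creep '{"slide":[[0,0,0],[0,0,0],[0,0,0],[0,0,0.1],[0,0,0.35],[0,0,0.7],[0,-0.3,0.9],[0,-0.3,0.9],[0,-0.3,0.9]],"twist":[[0,0,0],[0,0,0],[0,0,0],[0,0,0],[0,0,0],[0,0,0],[0,0,0],[0,0,0],[0,0,0]],"fingers":[0.2,0.2,0.2,0.2,0.2,0.2,0.2,0.2,0.2]}'
python3 - <<'E'
from h import *
d=snap('wrist','w32')
s,r=yaw();print(s['position'],s['contact_force'],s['width'])
Y=(0,220,220);M=(255,0,255)
ov(d,'w32o',[((.579,.0155),.021,.01,M),((.579,.0155),.019,.064,Y),((.5278,-.023),.021,.01,M),((.565,-.0752),.021,.01,M),((.565,-.0752),.015,.028,Y)],(20,320,180,460),2)
E
```

```text
clock: 44.6
position: [0.565, -0.1215, 0.1494]
ee_rot: [0.001, 0.761, 0.649, 0.001]
contact_force: [0.2, 0.4, -0.7]
width: 0.0513
[ 0.56392377 -0.12031168  0.14792533] [-0.87276757  0.13431957  0.33907359] 0.051529159388373734
```

View pics/w32o.png

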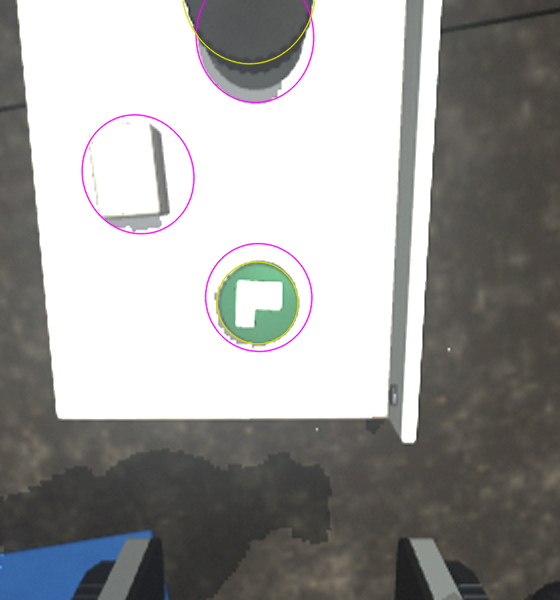

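View pics/w32.png

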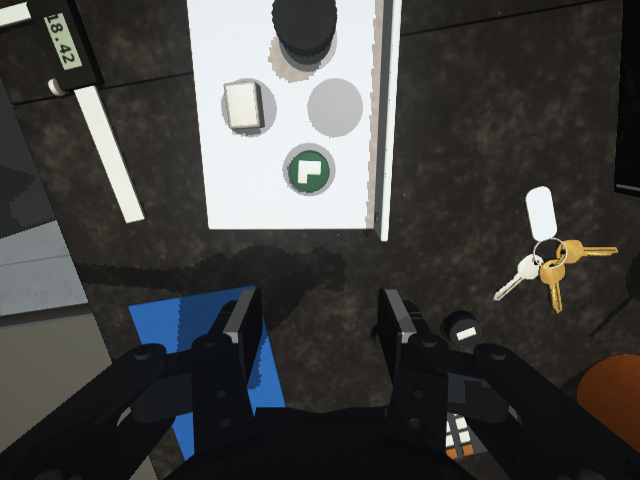

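```bash
python3 - <<'E'
from h import *
d=snap('scene','s32'); t=snap('top','t32')
cv2.imwrite("pics/s32c.png",cv2.resize(d["img"][180:420,160:500],None,fx=2.3,fy=2.3,interpolation=cv2.INTER_CUBIC))
E
```

```text
(no output)
```

View pics/s32c.png

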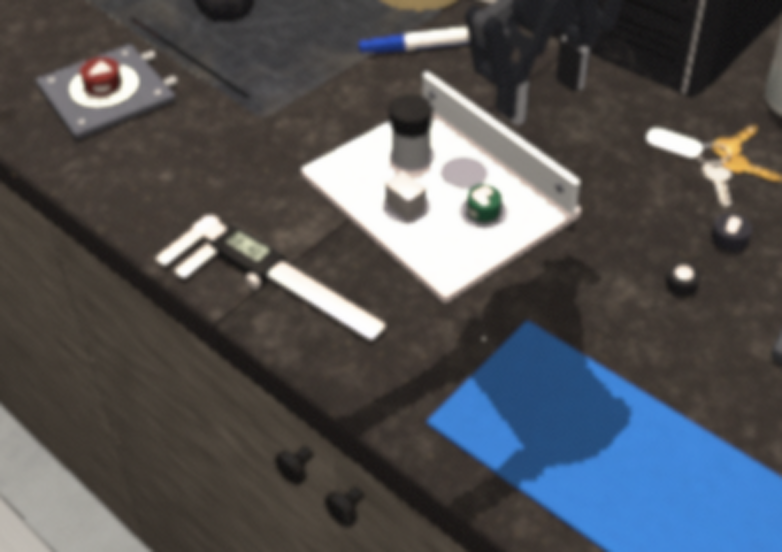

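```bash
python3 - <<'E'
from h import *
d=load('w32'); im=d["img"]; H,S,V=meas(d)
cv2.imwrite("pics/w32b.png",cv2.resize(im[0:200,200:360],None,fx=3,fy=3,interpolation=cv2.INTER_CUBIC))
m=(V<70); m[70:]=0; m[:,:265]=0; m[:,345:]=0
P=ray(d,[(248.5,106.5)],.01); print("blockspot approx",P)
E
```

```text
blockspot approx [[ 0.52787868 -0.02240878  0.01      ]]
```

View pics/w32b.png

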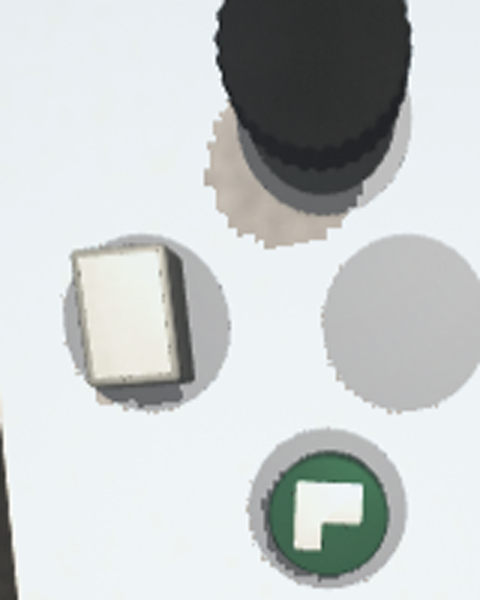

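```bash
python3 - <<'E'
from h import *
d=load('w32'); cr=lambda x,y:(200+(x+.5)/3-.5,(y+.5)/3-.5)
b=ray(d,[cr(72,250),cr(163,244),cr(178,381),cr(92,385)],.034); print(b.round(4).tolist(),b.mean(0))
print("spot",ray(d,cr(147,323),.01))
print("green spot",ray(d,cr(327,508),.01),"green",ray(d,cr(328.5,514),.028))
print("can cap right/left", ray(d,[cr(411,50),cr(217,50)],.064))
E
```

```text
[[0.5188, -0.0075, 0.034], [0.5392, -0.0095, 0.034], [0.5365, -0.0388, 0.034], [0.5165, -0.0365, 0.034]] [ 0.5277407  -0.02305821  0.034     ]
spot [[ 0.52787504 -0.02300391  0.01      ]]
green spot [[ 0.56479837 -0.07527821  0.01      ]] green [[ 0.56571565 -0.07510756  0.028     ]]
can cap right/left [[0.59721492 0.01149171 0.064     ]
 [0.56094124 0.01730824 0.064     ]]
```

```bash
python3 - <<'E'
from h import *
w=load('w17')
for n,z,p in (("bs",.014,(356,313)),("bl",.016,(361,371))): print(n,ray(w,p,z).round(4))
d=load('s32'); e=load('scene0'); df=np.abs(d["img"].astype(int)-e["img"]).sum(2)[265:315,440:500]; print("scene diff around blacks",df.max(),(df>60).sum())
from rig import order
print(order.sign_off())
E
```

```text
bs [[ 0.6093 -0.2366  0.014 ]]
bl [[ 0.679  -0.2402  0.016 ]]
scene diff around blacks 67 25
the job is handed in; nothing more can be done
None
```

The job is done and handed in, at about 45 s of the 134 s allowed. I set the canister, block and green specimen on the blue mat, and only then moved the red specimen to the inspection stage. The three went back to their own spots in the rack.

What the last camera checks showed:
- **Red specimen:** face up, about 1 mm from the centre of the white disc. I measured this right after placing it; the final scene view shows it still there.
- **Block:** less than 0.5 mm from the centre of its spot, at the slight angle it had before.
- **Green specimen:** within about 1 mm of its spot's centre.
- **Canister:** about 1 mm from its spot's centre. This is less certain, because the top of its cap was partly outside the final close-up.
- **Nothing knocked over:** everything stood upright, and the gripper was open and clear of everything at hand-in.
- **Black specimens:** never approached. The before/after scene pictures around them match apart from 25 pixels of slight brightness change. My rough position readings from different cameras differed by 3–4 mm, which I put down to pixels picked by eye and camera calibration.

The arm overshot small corrections by 1–2 mm. The canister and block therefore each needed one extra lift and nudge before I released them.

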